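Shake-check the emptied parts tins and sort them

ROBOT

A 7-joint arm with a two-finger parallel gripper is mounted at the origin on the work surface. World frame = base frame: x ahead of the robot, y to its left, z up, the work surface at z = 0. Lengths are in m, angles in rad, forces in N, time in s.
With the tool pointing down it reaches from about 0.35 to 0.9 m from the base axis. Payload 7.2 kg.
Tool frame: the origin (TCP) lies on the centre line of the jaws, within the pads' length; the fingertips stand 11 mm ahead of it and the grasp point (between the pads) lies 8 mm behind it; z points along the fingers, y is the line along which they close (so a half turn about z gives the same grasp; the last joint's range is limited). The gripper opens to 85 mm and grips with 20 to 120 N. Pads are 22 mm wide; open, the fingers measure 114 mm over their backs; the gripper's body (76 mm by 85 mm) begins 54 mm behind the grasp point. The pads swing forward as they close: fully open they stand 13 mm farther back than shut.
Start: joints at [1.096, 0.411, -0.013, 1.596, 0.006, 1.134, -0.082], TCP at [0.247, -0.574, 0.211] pointing down, gripper open.
Joint ranges: [-2.95, 2.95], [-0.29, 1.99], [-1.47, 1.44], [0.14, 2.54], [-1.03, 4.17], [0.13, 1.85], [-2.86, 2.86]. Speed limits (rad/s): [2.39, 2.39, 3.01, 3.01, 3.14, 3.14, 3.14].

INTERFACE

Orientations are given as a rotation vector (axis times angle).
In Python, from rig import * gives the robot as it stands.
- The arm moves only by the tool play_rows, never from a script. Its argument "commands" is a list that holds one entry, the list of rows, each a list of 5 numbers: the shift along the tool's x, y, z in units of 25 mm (1.0 is 25 mm), then the turn about the tool's z in units of 6 degrees (1.0 is 6 degrees), then the opening, from 0 (shut) to 1 (fully open). A call has 1 to 5 rows; each row shifts and turns the commanded pose from where the row before left it, along the tool's axes as they then stand; what a row does not reach is not made up. A row lasts 1/12 s, in which the tool goes at most 41.7 mm and 7.16 degrees, less where a joint would pass 70% of its speed; a pose out of reach is approached as far as the arm can. A call is refused whole if a number of a shift passes 1 or a number of a turn 1, either way. A call with a gripper value outside its range is refused whole. The fingers move at their own pace and stop on an object; "force" is the grip in N (left out, the last holds). Time passes only in rows, so rows that do not move let the fingers close. It gives the time, the measured TCP pose, the force, the opening and the grip force at its end, in the units of the state.
- get_state(): the state, without advancing time (a new reading comes with each control period).
- grab_frame(name): name is "side" or "top" or "wrist"; returns (picture, depth): 400x640x3 uint8, red, green, blue; 400x640 float32, m along the optical axis (not along the pixel's ray), 0 where there is no reading.
- calibration(name): a dict with "camera_matrix" (3x3 intrinsics, pixels), "position" and "orientation" of the camera in the world. Camera axes: x right, y up, looking along -z (the intrinsics and any distortion apply to the point x, -y, -z); pixel columns grow to the right and rows downward; lengths in m; the calibration is good to about 2 mm. The wrist camera is an equidistant fisheye: a pixel r from the principal point sees the ray r / f radians off the axis. A picture is of the moment at which its call begins: read the wrist's pose just before it. calibration takes no time and is no camera call; for the wrist camera it gives the pose at the moment of the call.
- sign_off(): hands the job in; it is judged then, once.
The state is a dict: "time": time; "qpos": joint angles; "joint_vel": joint speeds; "effort": joint torques, N m; "position": TCP position; "tcp_rot": TCP orientation; "force": force on the tool from outside, world axes, zero at the start; "torque": the same for the moment, N m; "width": opening from 0.0 (shut) to 1.0 (fully open); "finger_force": force on a finger pad.
Only numpy, scipy, OpenCV 4.12 (cv2) and the standard library are available. Lean on these libraries where they do the work, as an engineer would, in place of code of your own. Each camera call takes 0.05 s, during which the arm holds its last target. There are 200 camera calls.

TASK

Check whether the two closed parts tins are really empty, first the red-lidded one, then the blue-lidded one: lift each well clear of the table and rock it at least 30 degrees each way with a short pause, latch end down and then latch end up, to feel by weight and rattle whether a steel ball is still inside (neither, one or both may have one). Put and release each tin before taking up the next: an empty one in a free bay of the sloped return rack, lengthwise, flush on the deck and down against the stop, one with a ball upright in the flat red-rimmed tray. Do not drop the tins, and leave everything else on the bench where it is.

Things in the scene. Friction and masses are not known exactly. Their poses are not given: they have to be found in the camera images.
- red_tin_center (a point): Closed grey steel tin with a red lid, upright; this point is its centre. 120 mm long (x), 54 wide (y, grip here), 76 high (z). Yellow latch and lid stripe at its +x end. Empty 135-185 g; it may hold a loose steel ball (39 mm, 215-265 g) that rolls and knocks inside when tipped: over 2.7 N of weight means not empty. Cannot be opened
- blue_tin_center (a point): Closed grey steel tin with a blue lid, upright; this point is its centre. 120 mm long (x), 54 wide (y, grip here), 76 high (z). Yellow latch and lid stripe at its +x end. Empty 135-185 g; it may hold a loose steel ball (39 mm, 215-265 g) that rolls and knocks inside when tipped: over 2.7 N of weight means not empty. Cannot be opened
- ramp: Fixed bare deck of the return rack, sloping 30 degrees: 150 mm up the slope, 256 wide. Origin on the deck surface, middle of its lower edge at the face of the green stop, 25 mm above the table; x up the slope, y across, z square out of the deck. Stop 14 mm high. Green fences, 8 mm high, 4 wide, at y = 0 and +-126 mm part it in two bays. Tins do not slide down by themselves
- bay_left (a point): One bay of the sloped rack, 120 mm wide: the point on the deck under the middle of a tin that is home (deck x = 60, y = +61 mm). Home: underside flat on the deck, length along the slope, either end up, lower end against the stop; the tin's centre is then 38 mm square above this point
- bay_right (a point): One bay of the sloped rack, 120 mm wide: the point on the deck under the middle of a tin that is home (deck x = 60, y = -61 mm). Home: underside flat on the deck, length along the slope, either end up, lower end against the stop; the tin's centre is then 38 mm square above this point
- tray: Fixed flat hold tray with red rim and black floor, 170 mm (its x) by 260 mm (its y), rim 15 mm high and 4 mm thick, floor 4 mm thick. Origin: centre of its underside on the table, z up. Room for two tins side by side, at y = +-60 mm with their length along x
- oil_bottle: Bystander: yellow oil bottle 64 mm across, 170 mm tall; origin at the centre of its underside. Leave where it is
- spray_can: Bystander: green spray can 58 mm across, 160 mm tall; origin at the centre of its underside. Leave where it is
- spool: Bystander: orange line spool 90 mm across, 44 mm high; origin at the centre of its underside. Leave where it is
- mug: Bystander: white mug 76 mm across, 90 mm tall; origin at the centre of its underside. Leave where it is
- wrench: Bystander: steel wrench lying flat in front of the rack or tray. Leave where it is
- screwdriver: Bystander: screwdriver lying flat in front of the rack or tray. Leave where it is
There are look-alikes about, which are no part of the job. Leave any purple look-alike of the part that bears blue_tin_center alone.

How it is judged:
On the way, in this order (a step that is already met when the one before it is completed fails the run):
1. The red-lidded tin is held well above the table (its centre over 110 mm) with its latch end tipped down by more than 25 degrees (height (world z) of red_tin_center above 0.11 m and angle between red_tin_center's own x axis and vertical above 2.011 rad), for 0.2 s.
2. The red-lidded tin is held well above the table with its latch end tipped up by more than 25 degrees (height (world z) of red_tin_center above 0.11 m and angle between red_tin_center's own x axis and vertical below 1.131 rad), for 0.2 s.
3. The red-lidded tin is set down and let go where it belongs: on the rack, flush and down against the stop, if empty; upright in the tray if not (((x of red_tin_center in the frame of ramp between 0.05 and 0.07 m and z of red_tin_center in the frame of ramp between 0.03 and 0.045 m and y of red_tin_center in the frame of ramp between -0.096 and 0.096 m and (y of red_tin_center in the frame of ramp above 0.028 m or y of red_tin_center in the frame of ramp below -0.028 m) and angle between the z axis of red_tin_center and the z axis of ramp, either way round below 0.1 rad and angle between the x axis of red_tin_center and the x axis of ramp, either way round below 0.2 rad and contact force between red_tin and ramp between 0.5 and 2.7 N) or (x of red_tin_center in the frame of tray between -0.06 and 0.06 m and y of red_tin_center in the frame of tray between -0.105 and 0.105 m and z of red_tin_center in the frame of tray between 0.035 and 0.049 m and angle between red_tin_center's own z axis and vertical below 0.1 rad and contact force between red_tin and tray above 2.7 N)) and linear speed of red_tin below 0.03 m/s and contact force between the fingers and red_tin below 0.1 N), for 0.2 s.
4. The blue-lidded tin is held well above the table (its centre over 110 mm) with its latch end tipped down by more than 25 degrees (height (world z) of blue_tin_center above 0.11 m and angle between blue_tin_center's own x axis and vertical above 2.011 rad), for 0.2 s.
5. The blue-lidded tin is held well above the table with its latch end tipped up by more than 25 degrees (height (world z) of blue_tin_center above 0.11 m and angle between blue_tin_center's own x axis and vertical below 1.131 rad), for 0.2 s.
At the end, for the whole second after the job is handed in: Both tins at rest, let go: under 2.7 N (empty) lengthwise (0.2 rad) in a rack bay, flush (0.1 rad), centre within 10 mm along the slope of its place at the stop and 33 mm of the bay's centre line; heavier upright (0.1 rad) on the tray floor inside the rim (all of step 3 and ((x of blue_tin_center in the frame of ramp between 0.05 and 0.07 m and z of blue_tin_center in the frame of ramp between 0.03 and 0.045 m and y of blue_tin_center in the frame of ramp between -0.096 and 0.096 m and (y of blue_tin_center in the frame of ramp above 0.028 m or y of blue_tin_center in the frame of ramp below -0.028 m) and angle between the z axis of blue_tin_center and the z axis of ramp, either way round below 0.1 rad and angle between the x axis of blue_tin_center and the x axis of ramp, either way round below 0.2 rad and contact force between blue_tin and ramp between 0.5 and 2.7 N) or (x of blue_tin_center in the frame of tray between -0.06 and 0.06 m and y of blue_tin_center in the frame of tray between -0.105 and 0.105 m and z of blue_tin_center in the frame of tray between 0.035 and 0.049 m and angle between blue_tin_center's own z axis and vertical below 0.1 rad and contact force between blue_tin and tray above 2.7 N)) and linear speed of blue_tin below 0.03 m/s and contact force between the fingers and blue_tin below 0.1 N); the robot touches nothing.
It fails at once if the red tin is dropped or thrown (moving over 0.5 m/s out of the fingers) (linear speed of red_tin above 0.5 m/s and contact force between the fingers and red_tin below 0.2 N).
It fails at once if the blue tin is dropped or thrown (moving over 0.5 m/s out of the fingers) (linear speed of blue_tin above 0.5 m/s and contact force between the fingers and blue_tin below 0.2 N).
It fails at once if a bystander on the bench is moved by more than 30 mm (distance of any of oil_bottle, spray_can, spool, mug, wrench, screwdriver from where it was at the start of the episode above 0.03 m).
It also fails if it takes over 66 s, if anything falls off the work surface, if the arm or the gripper's body presses on something with over 40 N, if the wrist force passes 120 N, or if a joint passes its speed limit or range.

## Working session

There is one attempt and no reset: what is moved stays moved. The work goes in short steps, Python scripts to look and compute and a tool call to move; the robot and the scene stay as the last step left them, time stands still between calls to the robot, and variables do not carry over. Pictures are saved under pics/ and viewed, at most 10 in all, crops included, and the job is handed in when it is done.

Besides the shell and the picture viewer there is one more tool, called after "Emit:" in YAML: its name, and indented under it one key for each argument. play_rows: Moves the arm, as the interface text tells. Its arguments: {"type":"object","properties":{"commands":{"type":"array"},"force":{"type":"number"}},"required":["commands"]}

```bash
mkdir -p pics
cat > h.py <<'E'
from rig import *
import numpy as np, cv2
from scipy.spatial.transform import Rotation as R
def cam(n):
    c=calibration(n); K=np.array(c["camera_matrix"]); o=np.array(c["orientation"],float)
    M=o if o.shape==(3,3) else (R.from_rotvec(o).as_matrix() if o.size==3 else R.from_quat(o).as_matrix())
    return K,np.array(c["position"]),M
def cloud(n,d):
    K,p,M=cam(n); v,u=np.mgrid[:d.shape[0],:d.shape[1]]
    P=np.stack([(u-K[0,2])/K[0,0]*d,-(v-K[1,2])/K[1,1]*d,-d],-1)
    return P@M.T+p
def st():
    s=get_state(); print(round(s["time"],2),np.round(s["position"],4),np.round(s["tcp_rot"],3),"F",np.round(s["force"],2),"T",np.round(s["torque"],2),"w",round(s["width"],3),"ff",s["finger_force"]); return s
E
python3 - <<'E'
from h import *
s=st(); print(R.from_rotvec(s["tcp_rot"]).as_matrix().round(2))
for n in ["side","top"]:
    print(n,{k:np.round(v,3).tolist() if not isinstance(v,(str,dict)) else v for k,v in calibration(n).items()})
    a,d=grab_frame(n); cv2.imwrite(f"pics/{n}0.png",a[:,:,::-1]); np.savez(f"{n}0.npz",a=a,d=d)
E
```

```text
0.0 [ 0.2471 -0.5735  0.2101] [-3.075e+00 -6.340e-01  1.000e-03] F [-0.74 -0.45 -0.55] T [0.01 0.06 0.  ] w 0.996 ff 0.0
[[ 0.92  0.4  -0.  ]
 [ 0.4  -0.92  0.  ]
 [-0.   -0.   -1.  ]]
side {'camera_matrix': [[407.604, 0.0, 323.275], [0.0, 407.604, 202.453], [0.0, 0.0, 1.0]], 'position': [-0.003, 0.652, 0.773], 'orientation': [0.397, -1.087, -2.231]}
top {'camera_matrix': [[495.168, 0.0, 316.301], [0.0, 495.168, 192.29], [0.0, 0.0, 1.0]], 'position': [0.413, -0.04, 1.38], 'orientation': [0.077, -0.099, -1.547]}
```

View pics/top0.png

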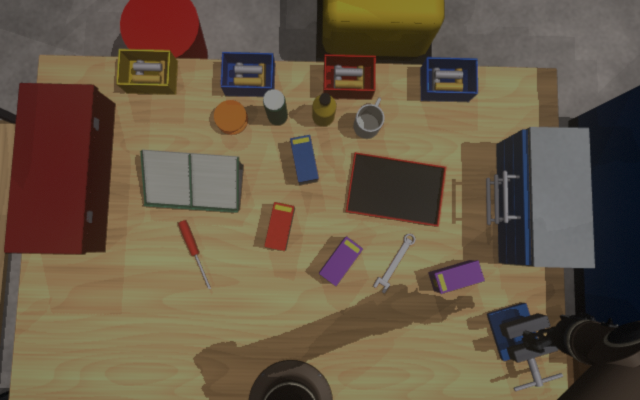

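View pics/side0.png

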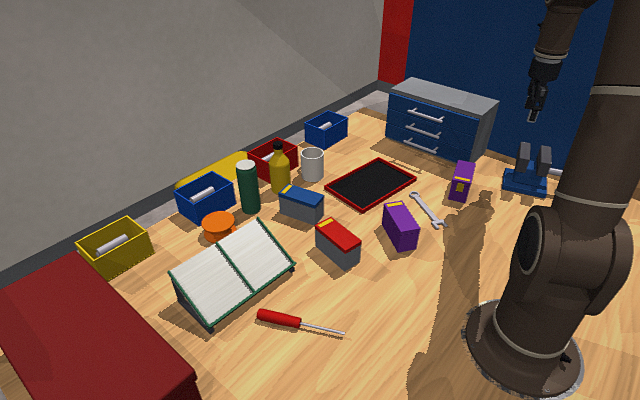

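Top view: red-lidded tin at (280,226), blue-lidded at (304,160). The purple look-alikes at (341,261) and (458,277) are to be left alone. The white rack with green fences is at (191,181) and the red-rimmed tray at (396,189).

Run:
```python
from h import *
z=np.load("top0.npz"); a,d=z["a"],z["d"]; P=cloud("top",d); H=cv2.cvtColor(a,cv2.COLOR_RGB2HSV)
h,s,v=[H[...,i].astype(int) for i in range(3)]
def box(x0,x1,y0,y1):
    m=np.zeros(d.shape,bool); m[y0:y1,x0:x1]=1; return m
def rect(m,name):
    q=P[m]; (c,sz,an)=cv2.minAreaRect(q[:,:2].astype(np.float32)); print(name,len(q),"c",np.round(c,4),"sz",np.round(sz,3),"box",np.round(cv2.boxPoints((c,sz,an)),3).tolist(),"z med",np.round(np.median(q[:,2]),4))
for n,b in [("red",(255,305,195,258)),("blue",(282,325,128,190)),("pur1",(310,370,230,292)),("pur2",(425,490,255,298))]:
    m=box(*b)&(P[...,2]>.066)&(P[...,2]<.09); rect(m,n)
    y=m&(h>18)&(h<35)&(s>120)&(v>90); print("  latch",P[y].mean(0).round(4),y.sum())
tr=box(335,455,145,232); rect(tr&((h<8)|(h>172))&(s>120),"trayrim")
rect(tr&(v<60)&(s<90),"trayfloor")
rk=box(130,252,140,222)&(v>120)&(s<60)&(P[...,2]>.02); q=P[rk]
A=np.c_[q[:,:2],np.ones(len(q))]
w=np.ones(len(q),bool)
for _ in range(5):
    k=np.linalg.lstsq(A[w],q[w,2],rcond=None)[0]; r=q[:,2]-A@k; w=abs(r)<.004
n=np.array([-k[0],-k[1],1]); n/=np.linalg.norm(n); print("deck n",n.round(3),"tilt",np.degrees(np.arccos(n[2])),"k",k.round(4),w.sum(),np.std(r[w]))
g=box(130,252,140,222)&(h>45)&(h<95)&(s>70)
G=P[rk|g]; rect(rk|g,"rack"); rect(rk,"white")
ux=np.array([k[0],k[1],0]);ux/=np.linalg.norm(ux); uy=np.array([-ux[1],ux[0],0])
print("ux",ux.round(3))
G=P[g]; t=G@ux; l=G@uy
for lo in np.arange(t.min(),t.max(),.01):
    i=(t>=lo)&(t<lo+.01)
    print(round(lo,3),i.sum(),"z",G[i,2].min().round(3),np.median(G[i,2]).round(3),G[i,2].max().round(3),"l",np.percentile(l[i],[0,10,50,90,100]).round(3))
W=q[w];print("white t",np.percentile(W@ux,[0,1,99,100]).round(3),"l",np.percentile(W@uy,[0,1,99,100]).round(3))
for n,b in [("tall",(210,385,88,140)),("wrench",(372,418,230,292)),("screw",(175,212,218,290))]:
    m=box(*b)&(P[...,2]>.006); q=P[m]; print(n,q.min(0).round(3),q.max(0).round(3))
```

```text
red 995 c [0.4693 0.0385] sz [0.056 0.123] box [[0.40400001406669617, 0.023000000044703484], [0.5239999890327454, -0.0010000000474974513], [0.5350000262260437, 0.05400000140070915], [0.414000004529953, 0.07800000160932541]] z med 0.0767
  latch [0.5163 0.0306 0.0774] 73
blue 953 c [ 0.6518 -0.0222] sz [0.122 0.056] box [[0.5860000252723694, -0.00800000037997961], [0.5979999899864197, -0.06300000101327896], [0.7179999947547913, -0.03700000047683716], [0.7059999704360962, 0.017999999225139618]] z med 0.0767
  latch [ 0.6994 -0.0114  0.0774] 57
pur1 1010 c [ 0.382  -0.1254] sz [0.056 0.123] box [[0.3160000145435333, -0.1120000034570694], [0.41600000858306885, -0.18400000035762787], [0.4480000138282776, -0.1379999965429306], [0.3479999899864197, -0.06700000166893005]] z med 0.0768
  latch [ 0.4215 -0.1521  0.0776] 54
pur2 1044 c [ 0.3462 -0.4345] sz [0.057 0.125] box [[0.30000001192092896, -0.3840000033378601], [0.33799999952316284, -0.503000020980835], [0.3919999897480011, -0.48500001430511475], [0.35499998927116394, -0.3659999966621399]] z med 0.0767
  latch [ 0.3323 -0.3893  0.0781] 5
[... 664 characters left out ...]
 -0.03999999910593033], [0.5899999737739563, -0.08399999886751175], [0.7059999704360962, 0.38199999928474426], [0.527999997138977, 0.4259999990463257]] z med 0.0647
white 4259 c [0.5616 0.1694] sz [0.483 0.177] box [[0.4129999876022339, -0.03999999910593033], [0.5839999914169312, -0.08699999749660492], [0.7110000252723694, 0.3790000081062317], [0.5400000214576721, 0.4259999990463257]] z med 0.0647
ux [ 0.994 -0.108  0.   ]
0.475 2 z 0.036 0.037 0.038 l [0.367 0.375 0.407 0.438 0.446]
white t [0.486 0.49  0.621 0.627] l [0.219 0.226 0.458 0.465]
tall [ 0.413 -0.246  0.006] [0.87  0.247 1.38 ]
wrench [ 0.301 -0.34   0.006] [ 0.468 -0.04   1.38 ]
screw [ 0.295 -0.04   0.006] [0.482 0.328 1.38 ]
```

Run:
```python
from h import *
z=np.load("top0.npz"); a,d=z["a"],z["d"]; P=cloud("top",d); H=cv2.cvtColor(a,cv2.COLOR_RGB2HSV); ok=d>0
h,s,v=[H[...,i].astype(int) for i in range(3)]
def box(x0,x1,y0,y1):
    m=np.zeros(d.shape,bool); m[y0:y1,x0:x1]=1; return m&ok
def rect(m,name):
    q=P[m]; (c,sz,an)=cv2.minAreaRect(q[:,:2].astype(np.float32)); print(name,len(q),"c",np.round(c,4),"sz",np.round(sz,3),"box",np.round(cv2.boxPoints((c,sz,an)),3).tolist(),"z med",np.round(np.median(q[:,2]),4))
tr=box(335,455,145,232); rect(tr&((h<8)|(h>172))&(s>120)&(P[...,2]>.009),"trayrim")
rk=box(130,252,140,222)&(P[...,2]>.02); rect(rk,"rack")
wh=rk&(v>110)&(s<60); q=P[wh]; A=np.c_[q[:,:2],np.ones(len(q))]; w=np.ones(len(q),bool)
for _ in range(8):
    k=np.linalg.lstsq(A[w],q[w,2],rcond=None)[0]; r=q[:,2]-A@k; w=abs(r)<.004
n=np.array([-k[0],-k[1],1]); n/=np.linalg.norm(n); print("deck",n.round(3),np.degrees(np.arccos(n[2])),k.round(4),w.sum(),np.std(r[w]))
nw=rk&~(wh)
print("nonwhite hsv med",np.median(H[nw],0))
rect(wh,"white")
e=np.array(cv2.boxPoints(cv2.minAreaRect(P[rk][:,:2].astype(np.float32))))
L=max([e[1]-e[0],e[2]-e[1]],key=np.linalg.norm); ux=np.array([L[1],-L[0]])/np.linalg.norm(L); ux*=np.sign(ux[0]); uy=np.array([-ux[1],ux[0]])
print("yaw",np.degrees(np.arctan2(ux[1],ux[0])))
Q=P[rk]; t=Q[:,:2]@ux; l=Q[:,:2]@uy
for lo in np.arange(t.min(),t.max(),.008):
    i=(t>=lo)&(t<lo+.008); print(round(lo,3),i.sum(),np.percentile(Q[i,2],[2,50,98]).round(4),np.percentile(l[i],[1,99]).round(3))
for n,b in [("tall",(210,385,88,140)),("wrench",(372,418,230,292)),("screw",(175,212,218,290))]:
    m=box(*b)&(P[...,2]>.006); q=P[m]; print(n,q.min(0).round(3),q.max(0).round(3))
for n,(x,y) in dict(oil=(324,108),spray=(275,105),spool=(230,117),mug=(369,122)).items(): print(n,P[y,x].round(3))
o=cv2.resize(a[130:270,110:460],None,fx=2.2,fy=2.2,interpolation=cv2.INTER_CUBIC); cv2.imwrite("pics/crop1.png",o[:,:,::-1])
```

```text
trayrim 452 c [ 0.5824 -0.2793] sz [0.259 0.171] box [[0.47999998927116394, -0.3959999978542328], [0.6489999890327454, -0.4189999997615814], [0.6840000152587891, -0.16200000047683716], [0.5149999856948853, -0.13899999856948853]] z med 0.0146
rack 5486 c [0.5667 0.2803] sz [0.258 0.178] box [[0.47200000286102295, 0.1550000011920929], [0.6499999761581421, 0.1469999998807907], [0.6610000133514404, 0.4050000011920929], [0.48399999737739563, 0.4129999876022339]] z med 0.0622
deck [-0.498  0.024  0.867] 29.92232761533877 [ 0.5749 -0.0277 -0.2674] 3730 0.0020031279935237194
nonwhite hsv med [48. 54. 76.]
white 4518 c [0.5896 0.2804] sz [0.245 0.132] box [[0.5180000066757202, 0.16099999845027924], [0.6499999761581421, 0.1550000011920929], [0.6610000133514404, 0.4000000059604645], [0.5289999842643738, 0.4059999883174896]] z med 0.0648
yaw -2.5706842
0.465 6 [0.0214 0.0232 0.0257] [0.32  0.331]Traceback (most recent call last):
  File "<stdin>", line 22, in <module>
    return _quantile_unchecked(
        a, q, axis, out, overwrite_input, method, keepdims, weights)
    return _ureduce(a,
                    func=_quantile_ureduce_func,
    ...<5 lines>...
                    overwrite_input=overwrite_input,
                    method=method)
    r = func(a, **kwargs)
    result = _quantile(arr,
                       quantiles=q,
    ...<2 lines>...
                       out=out,
                       weights=wgt)
    slices_having_nans = np.isnan(arr[-1, ...])
                                  ~~~^^^^^^^^^
IndexError: index -1 is out of bounds for axis 0 with size 0
```

```bash
cat >> h.py <<'E'
def to(x,y,z,yaw):
    s=st(); M=R.from_rotvec(s["tcp_rot"]).as_matrix(); cy=np.degrees(np.arctan2(M[1,0],M[0,0]))
    d=(np.array([x,y,z])-s["position"])
    print("yaw now",cy.round(2),"shift units in present axes",(M.T@d/.025).round(2),"turn units",round(-((yaw-cy+180)%360-180)/6,2))
    c,n=np.cos(np.radians(yaw)),np.sin(np.radians(yaw)); print("shift in final axes",(np.array([[c,n,0],[n,-c,0],[0,0,-1]])@d/.025).round(2))
E
python3 - <<'E'
from h import *
a=np.load("top0.npz")["a"]
o=cv2.resize(a[130:270,110:460],None,fx=2.2,fy=2.2,interpolation=cv2.INTER_CUBIC); cv2.imwrite("pics/crop1.png",o[:,:,::-1])
to(.4693,.0385,.15,-11.3)
E
```

```text
0.1 [ 0.2471 -0.5735  0.2102] [-3.075e+00 -6.340e-01  1.000e-03] F [-0.01  0.58  0.49] T [-0.03 -0.02  0.04] w 1.002 ff 0.0
yaw now 23.31 shift units in present axes [ 17.85 -18.96   2.44] turn units 5.77
shift in final axes [  3.92 -25.75   2.41]
```

View pics/crop1.png

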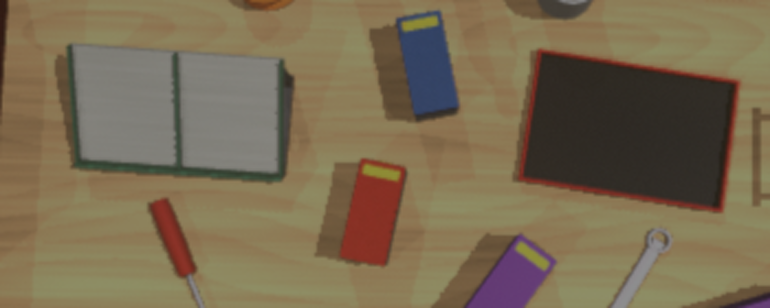

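The enlarged crop shows the red tin at (373,213) and the blue tin at (427,65), each with its yellow latch at the far end (+x). The purple tin at the bottom is separate. The rack has two bays and the tray is empty, so I'm moving to the red tin.

Emit:
play_rows:
  commands:
    - [[0.94,-1,0,0,1],[0.94,-1,0.1,0,1],[0.94,-1,0.1,0,1],[0.94,-1,0.1,0,1],[0.94,-1,0.1,0,1]]

```text
time: 0.52
position: [0.3058, -0.411, 0.2005]
tcp_rot: [-3.076, -0.634, 0.001]
force: [1.1, 0.2, 0.5]
width: 0.996
finger_force: 0.0
```

Emit:
play_rows:
  commands:
    - [[0.94,-1,0.1,0,1],[0.94,-1,0.1,0,1],[0.94,-1,0.1,0,1],[0.94,-1,0.1,0,1],[0.94,-1,0.1,0,1]]

```text
time: 0.93
position: [0.3642, -0.2498, 0.1883]
tcp_rot: [3.077, 0.634, -0.0]
force: [0.4, -0.4, -0.3]
width: 1.001
finger_force: 0.0
```

Emit:
play_rows:
  commands:
    - [[0.94,-1,0.1,0,1],[0.94,-1,0.1,0,1],[0.94,-1,0.1,0,1],[0.94,-1,0.1,0,1],[0.94,-1,0.1,0,1]]

```text
time: 1.35
position: [0.4226, -0.0885, 0.1758]
tcp_rot: [3.077, 0.634, -0.0]
force: [1.0, -0.9, -0.3]
width: 0.998
finger_force: 0.0
```

Emit:
play_rows:
  commands:
    - [[0.94,-1,0.1,0,1],[0.94,-1,0.1,0,1],[0.94,-1,0.1,0,1],[0.94,-0.96,0.1,0,1]]

```text
time: 1.68
position: [0.4698, 0.0397, 0.1658]
tcp_rot: [3.077, 0.635, -0.0]
force: [0.4, 0.2, -0.7]
width: 1.0
finger_force: 0.0
```

Emit:
play_rows:
  commands:
    - [[0,0,0.1,1,1],[0,0,0.1,1,1],[0,0,0.1,1,1],[0,0,0.1,1,1],[0,0,0.1,1,1]]

```text
time: 2.1
position: [0.4695, 0.0381, 0.1531]
tcp_rot: [3.136, -0.191, -0.001]
force: [0.7, -0.1, 0.1]
width: 0.997
finger_force: 0.0
```

Emit:
play_rows:
  commands:
    - [[0,0,0,0.77,1],[0,0,0,0,1]]

```text
time: 2.27
position: [0.4694, 0.038, 0.1531]
tcp_rot: [3.126, -0.315, -0.001]
force: [-0.5, 0.3, 0.1]
width: 1.002
finger_force: 0.0
```

Run:
```python
from h import *
to(.4693,.0385,.05,-11.3)
K,p,M=cam("wrist"); a,d=grab_frame("wrist"); cv2.imwrite("pics/w1.png",a[:,:,::-1])
a,d=grab_frame("top"); P=cloud("top",d); print(K[0,0],p.round(3))
```

```text
2.27 [0.4694 0.038  0.1531] [ 3.126e+00 -3.150e-01 -1.000e-03] F [-0.45  0.25  0.11] T [ 0.03 -0.02  0.01] w 1.002 ff 0.0
yaw now -11.51 shift units in present axes [-0.   -0.02  4.12] turn units -0.03
shift in final axes [-0.01 -0.02  4.12]
309.70691628693146 [0.54  0.024 0.317]
```

View pics/w1.png

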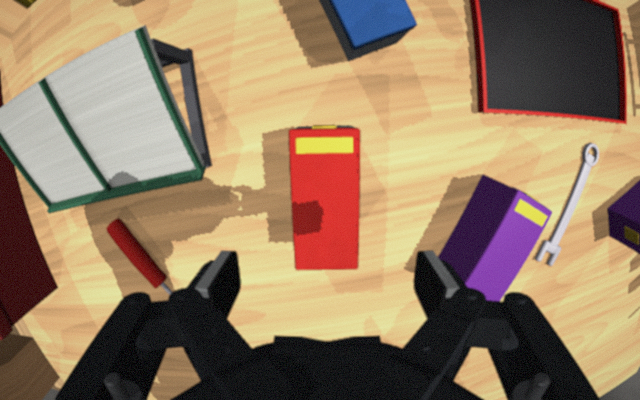

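The wrist view shows the red tin (325,200) square between the open fingers, with the purple tin clear to the right. I'll descend, grip and lift.

Emit:
play_rows:
  commands:
    - [[0,0,1,0,1],[0,0,1,0,1],[0,0,1,0,1],[0,0,0.7,0,1],[0,0,0.42,0,1]]

```text
time: 2.78
position: [0.4686, 0.0378, 0.0486]
tcp_rot: [3.126, -0.306, -0.004]
force: [-0.1, 0.8, 0.0]
width: 0.998
finger_force: 0.0
```

Emit:
play_rows:
  commands:
    - [[0,0,0,0,0.2],[0,0,0,0,0.2],[0,0,0,0,0.2],[0,0,0,0,0.2],[0,0,0,0,0.2]]
  force: 60

```text
time: 3.2
position: [0.4717, 0.0395, 0.0547]
tcp_rot: [-3.125, 0.308, -0.006]
force: [-16.3, 7.3, 61.7]
width: 0.437
finger_force: 43.5
```

Emit:
play_rows:
  commands:
    - [[0,0,0,0,0.2],[0,0,0,0,0.2],[0,0,-0.5,0,0.2],[0,0,-1,0,0.2],[0,0,-1,0,0.2]]

```text
time: 3.62
position: [0.4699, 0.0383, 0.1151]
tcp_rot: [-3.126, 0.308, -0.002]
force: [0.2, -0.9, -1.0]
width: 0.201
finger_force: 0.0
```

Emit:
play_rows:
  commands:
    - [[0,0,-1,0,0.2],[0,0,-1,0,0.2],[0,0,-0.5,0,0.2],[0,0,0,0,0.2],[0,0,0,0,0.2]]

```text
time: 4.03
position: [0.4706, 0.038, 0.1772]
tcp_rot: [-3.126, 0.309, -0.006]
force: [-0.9, 0.6, -0.0]
width: 0.2
finger_force: 0.0
```

Run:
```python
from h import *
# weight: average several readings
f=[]
for i in range(6):
    f.append(get_state()["force"]); a,d=grab_frame("wrist")
print(np.mean(f,0).round(2),np.std(f,0).round(2))
cv2.imwrite("pics/w2.png",a[:,:,::-1]); st()
```

```text
[-0.48  0.11 -0.67] [0.21 0.52 0.54]
4.33 [0.4693 0.038  0.1748] [ 3.126e+00 -3.090e-01 -2.000e-03] F [-0.31 -0.4  -0.07] T [ 0.03 -0.06 -0.09] w 0.197 ff 0.0
```

View pics/w2.png

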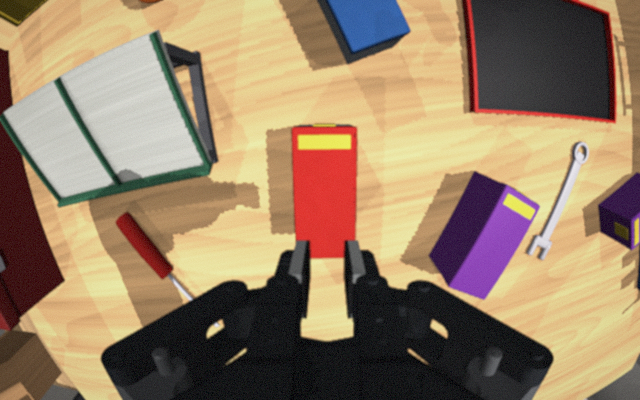

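Run:
```python
from h import *
a,d=grab_frame("top"); P=cloud("top",d); K,p,M=cam("top")
b=(P[...,2]>.05)&(P[...,2]<.12)&(d>0); 
H=cv2.cvtColor(a,cv2.COLOR_RGB2HSV); red=((H[...,0]<8)|(H[...,0]>172))&(H[...,1]>120)
b[:195]=0;b[265:]=0;b[:,:245]=0;b[:,315:]=0
q=P[b&red]; print(len(q),q.mean(0),np.percentile(q[:,2],[5,50,95]),cv2.minAreaRect(q[:,:2].astype(np.float32)))
```

```text
<stdin>:6: RuntimeWarning: Mean of empty slice.
  ret = um.true_divide(
Traceback (most recent call last):
IndexError: index -1 is out of bounds for axis 0 with size 0
```

Run:
```python
from h import *
K,p,M=cam("wrist"); s=st(); print("cam axis",(-M[:,2]).round(3),"up",M[:,1].round(3),p.round(3)); T=R.from_rotvec(s["tcp_rot"]).as_matrix()
def pr(X):
    c=M.T@(np.array(X)-p); r=np.hypot(c[0],c[1]); th=np.arctan2(r,-c[2]); return (K[0,2]+K[0,0]*th*c[0]/r, K[1,2]-K[1,1]*th*c[1]/r)
for n,o in dict(tcp=[0,0,0],tip=[0,0,.011],grasp=[0,0,-.008]).items(): print(n,np.round(pr(s["position"]+T@np.array(o)),0))
for c in [[.404,.023],[.524,-.001],[.535,.054],[.414,.078]]: print("tin corner",np.round(pr(c+[.076]),0))
a,d=grab_frame("top"); P=cloud("top",d); H=cv2.cvtColor(a,cv2.COLOR_RGB2HSV)
for u,v in [(280,215),(280,226),(280,240),(341,261),(304,165)]: print(u,v,P[v,u].round(3),H[v,u],d[v,u])
cv2.imwrite("pics/top2.png",a[180:300,230:380,::-1].repeat(4,0).repeat(4,1))
```

```text
4.38 [0.4694 0.038  0.1748] [ 3.126e+00 -3.090e-01 -2.000e-03] F [-0.35 -0.21  0.5 ] T [0.03 0.01 0.02] w 0.2 ff 0.0
cam axis [-0.277  0.055 -0.959] up [ 0.941 -0.188 -0.282] [0.54  0.024 0.339]
tcp [327. 241.]
tip [327. 233.]
grasp [327. 247.]
tin corner [356. 258.]
tin corner [360. 126.]
tin corner [293. 126.]
tin corner [297. 259.]
280 215 [0.463 0.006 0.61 ] [15 74 76] 0.77044874
280 226 [0.446 0.005 0.615] [14 78 69] 0.76321185
280 240 [0.424 0.003 0.631] [14 78 69] 0.74477655
341 261 [ 0.381 -0.126  0.072] [141 124 125] 1.2971603
304 165 [ 0.633 -0.023  0.077] [111 126 109] 1.3191937
```

View pics/top2.png

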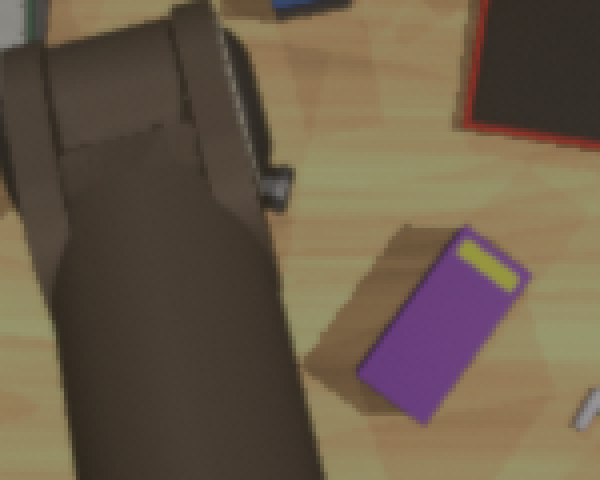

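The tin stands unmoved and the first grip slid up off the lid. I'll go lower and close slowly with less force.

Emit:
play_rows:
  commands:
    - [[0,0,0,0,1],[0,0,0.5,0,1],[0,0,0.8,0,1],[0,0,1,0,1],[0,0,1,0,1]]
  force: 25

```text
time: 4.85
position: [0.4702, 0.038, 0.0924]
tcp_rot: [-3.126, 0.31, -0.002]
force: [1.4, 0.9, 0.1]
width: 0.894
finger_force: 0.0
```

Emit:
play_rows:
  commands:
    - [[0,0,1,0,1],[0,0,0.8,0,1],[0,0,0.3,0,0.85],[0,0,0,0,0.75],[0,0,0,0,0.7]]

```text
time: 5.27
position: [0.47, 0.0382, 0.0407]
tcp_rot: [-3.126, 0.309, 0.001]
force: [-0.3, 0.6, -0.3]
width: 0.7
finger_force: 0.0
```

Emit:
play_rows:
  commands:
    - [[0,0,0,0,0.66],[0,0,0,0,0.62],[0,0,0,0,0.6]]

```text
time: 5.52
position: [0.4709, 0.0386, 0.0419]
tcp_rot: [-3.126, 0.309, -0.004]
force: [-1.0, 1.7, 7.0]
width: 0.625
finger_force: 26.2
```

Emit:
play_rows:
  commands:
    - [[0,0,0,0,0.58],[0,0,0,0,0.56]]

```text
time: 5.68
position: [0.4709, 0.0386, 0.0419]
tcp_rot: [-3.126, 0.309, -0.004]
force: [-0.5, 2.4, 6.1]
width: 0.621
finger_force: 26.2
```

Emit:
play_rows:
  commands:
    - [[0,0,0,0,0.5],[0,0,0,0,0.5],[0,0,-0.3,0,0.5],[0,0,-0.5,0,0.5],[0,0,-0.8,0,0.5]]
  force: 35

```text
time: 6.1
position: [0.4682, 0.0374, 0.0801]
tcp_rot: [3.125, -0.31, -0.005]
force: [-0.3, -0.3, -3.0]
width: 0.622
finger_force: 38.9
```

Emit:
play_rows:
  commands:
    - [[0,0,-1,0,0.5],[0,0,-1,0,0.5],[0,0,-0.5,0,0.5],[0,0,0,0,0.5],[0,0,0,0,0.5]]

```text
time: 6.52
position: [0.4698, 0.0376, 0.1435]
tcp_rot: [3.126, -0.31, 0.002]
force: [0.6, -0.0, -3.6]
width: 0.623
finger_force: 38.9
```

```bash
cat >> h.py <<'E'
def weigh(n=6):
    f=[]
    for i in range(n):
        s=get_state(); f.append(np.r_[s["force"],s["torque"]]); r=grab_frame("wrist")
    print("F,T",np.mean(f,0).round(2),"sd",np.std(f,0).round(2)); return r
E
python3 - <<'E'
from h import *
weigh(); to(.5535,.2198,.25,177.4)
E
```

```text
F,T [ 0.03 -0.   -4.13 -0.02  0.01  0.01] sd [0.44 0.52 0.34 0.03 0.02 0.02]
6.82 [0.4691 0.0379 0.142 ] [ 3.126e+00 -3.090e-01 -3.000e-03] F [-1.15 -0.72 -4.23] T [-0.02  0.03  0.03] w 0.623 ff 38.93044978380203
yaw now -11.31 shift units in present axes [ 1.87 -7.79 -4.33] turn units 28.55
shift in final axes [-3.04  7.42 -4.32]
```

The lifted red tin pulls about 4.1 N, so it holds a ball. I still have to tip it, then put it in the tray. Carrying it to the right bay of the rack and flipping it so the latch faces downhill.

Emit:
play_rows:
  commands:
    - [[0.3,-0.98,-0.4,0,0.5],[0.3,-0.98,-0.4,0,0.5],[0.3,-0.98,-0.4,0,0.5],[0.3,-0.98,-0.1,0,0.5],[0.3,-0.98,0,0,0.5]]

```text
time: 7.23
position: [0.5314, 0.152, 0.1758]
tcp_rot: [-3.126, 0.31, -0.001]
force: [0.8, -0.7, -4.2]
width: 0.618
finger_force: 39.4
```

Emit:
play_rows:
  commands:
    - [[0.3,-0.98,0,0,0.5],[0.3,-1,0,0,0.5],[0.3,-1,0,0,0.5],[0,0,0,-1,0.5],[0,0,0,-1,0.5]]

```text
time: 7.65
position: [0.5669, 0.2217, 0.1741]
tcp_rot: [-3.141, -0.031, 0.003]
force: [-0.4, -1.0, -3.5]
width: 0.622
finger_force: 40.1
```

Run:
```python
from h import *
to(.5674,.2192,.14,177.4); print(np.round(get_state()["qpos"],2))
```

```text
7.65 [0.5669 0.2217 0.1741] [-3.141e+00 -3.100e-02  3.000e-03] F [-0.39 -0.99 -3.47] T [-0.06 -0.    0.04] w 0.622 ff 40.06780564785004
yaw now 1.12 shift units in present axes [0.02 0.1  1.36] turn units -29.38
shift in final axes [-0.03 -0.1   1.36]
[-0.13  0.46 -0.45  1.66  0.22  1.08 -2.19]
```

Emit:
play_rows:
  commands:
    - [[0,0,0,-1,0.5],[0,0,0,-1,0.5],[0,0,0,-1,0.5],[0,0,0,-1,0.5],[0,0,0,-1,0.5]]

```text
time: 8.07
position: [0.5669, 0.2192, 0.1744]
tcp_rot: [3.027, 0.839, -0.003]
force: [-0.3, 0.1, -4.5]
width: 0.62
finger_force: 40.1
```

Emit:
play_rows:
  commands:
    - [[0,0,0,-1,0.5],[0,0,0,-1,0.5],[0,0,0,-1,0.5],[0,0,0,-1,0.5],[0,0,0,-1,0.5]]

```text
time: 8.48
position: [0.5669, 0.2191, 0.1744]
tcp_rot: [-2.707, -1.594, 0.003]
force: [0.9, -0.7, -4.6]
width: 0.625
finger_force: 40.1
```

Emit:
play_rows:
  commands:
    - [[0,0,0,-1,0.5],[0,0,0,-1,0.5],[0,0,0,-1,0.5],[0,0,0,-1,0.5],[0,0,0,-1,0.5]]

```text
time: 8.9
position: [0.567, 0.219, 0.1745]
tcp_rot: [-2.202, -2.24, 0.002]
force: [-0.4, -0.1, -3.5]
width: 0.621
finger_force: 40.1
```

Emit:
play_rows:
  commands:
    - [[0,0,0,-1,0.5],[0,0,0,-1,0.5],[0,0,0,-1,0.5],[0,0,0,-1,0.5],[0,0,0,-1,0.5]]

```text
time: 9.32
position: [0.567, 0.219, 0.1745]
tcp_rot: [-1.547, -2.733, 0.002]
force: [0.4, 0.4, -3.8]
width: 0.62
finger_force: 40.1
```

Emit:
play_rows:
  commands:
    - [[0,0,0,-1,0.5],[0,0,0,-1,0.5],[0,0,0,-1,0.5],[0,0,0,-1,0.5],[0,0,0,-1,0.5]]

```text
time: 9.73
position: [0.5671, 0.219, 0.1745]
tcp_rot: [-0.787, -3.04, 0.001]
force: [-0.1, 0.3, -4.2]
width: 0.615
finger_force: 40.1
```

Emit:
play_rows:
  commands:
    - [[0,0,0.3,-1,0.5],[0,0,0.3,-1,0.5],[0,0,0.3,-1,0.5],[0,0,0.3,-1,0.5],[0,0,0,-0.4,0.5]]

```text
time: 10.15
position: [0.5665, 0.2183, 0.1428]
tcp_rot: [-0.071, -3.137, 0.002]
force: [1.2, -1.1, -4.2]
width: 0.617
finger_force: 40.1
```

Run:
```python
from h import *
to(.5674,.2192,.129,177.4); print(np.round(get_state()["qpos"],2)); weigh(2)
```

```text
10.15 [0.5665 0.2183 0.1428] [-7.100e-02 -3.137e+00  2.000e-03] F [ 1.19 -1.1  -4.18] T [-0.01 -0.04 -0.  ] w 0.617 ff 40.06645292043686
yaw now 177.39 shift units in present axes [-0.04  0.04  0.55] turn units -0.0
shift in final axes [-0.03  0.04  0.55]
[ 0.28  0.71 -1.11  1.66  0.67  1.2   0.53]
F,T [ 0.76 -0.81 -3.76 -0.03 -0.03 -0.02] sd [0.43 0.29 0.42 0.02 0.01 0.02]
```

Emit:
play_rows:
  commands:
    - [[0,0,0.3,0,0.5],[0,0,0.2,0,0.5],[0.16,0,0.22,0,0.5],[0.16,0,0.22,0,0.5],[0,0,0,0,0.5]]
  force: 20

```text
time: 10.67
position: [0.5578, 0.2199, 0.1215]
tcp_rot: [-0.079, -3.14, 0.002]
force: [-4.0, -0.8, 2.4]
width: 0.62
finger_force: 41.3
```

Run:
```python
from h import *
st(); a,d=grab_frame("side"); o=cv2.resize(a[180:350,130:330],None,fx=3,fy=3); cv2.imwrite("pics/s1.png",o[:,:,::-1])
```

```text
10.67 [0.5578 0.2199 0.1215] [-7.90e-02 -3.14e+00  2.00e-03] F [-3.99 -0.76  2.41] T [-0.34  0.43 -0.01] w 0.62 ff 41.32224798202515
```

View pics/s1.png

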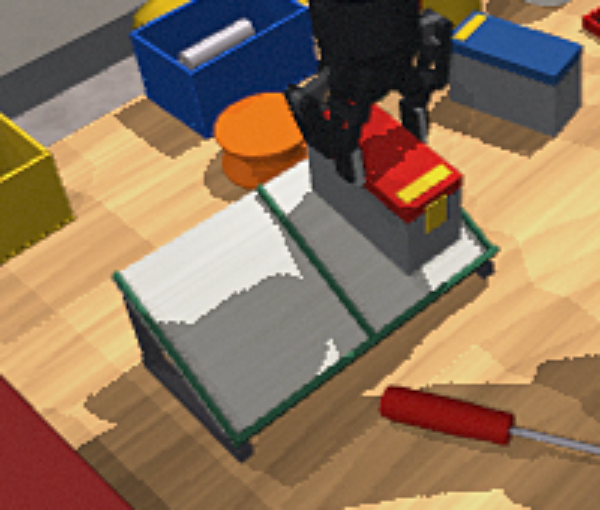

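The side view shows the red tin over the right bay, latch downhill, starting to tip on its uphill edge. I'll continue the arc.

Emit:
play_rows:
  commands:
    - [[0.12,0,0.25,0,0.6],[0.12,0,0.25,0,0.6],[0,0,0,0,0.6]]

```text
time: 10.97
position: [0.5501, 0.2204, 0.1091]
tcp_rot: [-0.077, -3.137, 0.003]
force: [-11.2, -2.3, 7.9]
width: 0.618
finger_force: 44.5
```

Run:
```python
from h import *
st()
```

```text
10.97 [0.5501 0.2204 0.1091] [-7.700e-02 -3.137e+00  3.000e-03] F [-11.21  -2.25   7.89] T [-0.53  2.08 -0.1 ] w 0.618 ff 44.454173147678375
```

Emit:
play_rows:
  commands:
    - [[0.05,0,0.25,0,0.6],[0.05,0,0.27,0,0.6],[0,0,0,0,0.6]]

```text
time: 11.22
position: [0.5459, 0.2204, 0.0957]
tcp_rot: [-0.076, -3.134, 0.004]
force: [-17.4, -4.6, 8.5]
width: 0.619
finger_force: 49.7
```

Run:
```python
from h import *
st(); a,d=grab_frame("side"); K,p,M=cam("side"); P=cloud("side",d)
o=cv2.resize(a[180:350,130:330],None,fx=3,fy=3); cv2.imwrite("pics/s2.png",o[:,:,::-1])
H=cv2.cvtColor(a,cv2.COLOR_RGB2HSV)
m=((H[...,0]<8)|(H[...,0]>172))&(H[...,1]>120)&(d>0)&(abs(P[...,0]-.55)<.08)&(abs(P[...,1]-.22)<.06)&(P[...,2]>.06)
q=P[m]; A=np.c_[q[:,:2],np.ones(len(q))]; w=np.ones(len(q),bool)
for _ in range(8):
    k=np.linalg.lstsq(A[w],q[w,2],rcond=None)[0]; r=q[:,2]-A@k; w=abs(r)<.004
print("lid slope deg",np.degrees(np.arctan(k[:2])).round(1),w.sum(),len(q),q[w].min(0).round(3),q[w].max(0).round(3))
```

```text
11.22 [0.5459 0.2204 0.0957] [-0.076 -3.134  0.004] F [-17.38  -4.61   8.48] T [-0.76  3.11 -0.1 ] w 0.619 ff 49.68155354261398
lid slope deg [24. -2.] 679 783 [0.485 0.193 0.104] [0.596 0.252 0.155]
```

Emit:
play_rows:
  commands:
    - [[0,0,0.2,0,0.6],[0,0,0.15,0,0.6],[0,0,0,0,0.6]]

```text
time: 11.52
position: [0.5445, 0.22, 0.087]
tcp_rot: [-0.076, -3.131, 0.007]
force: [-22.1, -5.2, 11.8]
width: 0.619
finger_force: 54.5
```

```bash
cat >> h.py <<'E'
def lid(cx,cy,hue,r=.08,zmin=.06):
    a,d=grab_frame("side"); P=cloud("side",d); H=cv2.cvtColor(a,cv2.COLOR_RGB2HSV); h=H[...,0].astype(int)
    c=((h<8)|(h>172)) if hue=="red" else (abs(h-112)<12)
    m=c&(H[...,1]>100)&(d>0)&(abs(P[...,0]-cx)<r)&(abs(P[...,1]-cy)<r)&(P[...,2]>zmin)
    q=P[m]; A=np.c_[q[:,:2],np.ones(len(q))]; w=np.ones(len(q),bool)
    for _ in range(10):
        k=np.linalg.lstsq(A[w],q[w,2],rcond=None)[0]; e=q[:,2]-A@k; w=abs(e)<.003
    print("lid slope x,y deg",np.degrees(np.arctan(k[:2])).round(1),w.sum(),len(q),q[w].min(0).round(3),q[w].max(0).round(3),"z at tcp",A[w].mean(0)@k); return a
E
python3 - <<'E'
from h import *
st(); lid(.55,.22,"red")
E
```

```text
11.52 [0.5445 0.22   0.087 ] [-0.076 -3.131  0.007] F [-22.07  -5.23  11.77] T [-1.08  4.16 -0.15] w 0.619 ff 54.52359348535538
lid slope x,y deg [29.8 -1.6] 655 807 [0.484 0.193 0.092] [0.589 0.252 0.153] z at tcp 0.11677114802916314
```

Emit:
play_rows:
  commands:
    - [[0,0,-0.3,0,0.4],[0,0,-0.5,0,0.4],[0,0,-0.6,0,0.4],[0,0,-0.8,0,0.4],[0,0,-0.5,0,0.4]]
  force: 45

```text
time: 11.98
position: [0.5519, 0.2209, 0.1582]
tcp_rot: [0.081, 3.138, 0.002]
force: [0.1, 1.0, -4.0]
width: 0.62
finger_force: 52.7
```

Emit:
play_rows:
  commands:
    - [[0,0,0,0,0.4],[0,0,0,0,0.4],[0,0,0,0,0.4]]

```text
time: 12.23
position: [0.5508, 0.2197, 0.1547]
tcp_rot: [-0.081, -3.14, 0.001]
force: [0.5, -0.7, -4.6]
width: 0.62
finger_force: 52.7
```

Run:
```python
from h import *
st(); lid(.55,.22,"red"); weigh(3)
```

```text
12.23 [0.5508 0.2197 0.1547] [-8.10e-02 -3.14e+00  1.00e-03] F [ 0.52 -0.72 -4.63] T [-0.06 -0.04  0.01] w 0.62 ff 52.72126078605652
lid slope x,y deg [29.4 -2. ] 723 868 [0.489 0.191 0.16 ] [0.595 0.251 0.221] z at tcp 0.1847302680849806
F,T [-0.02  0.13 -4.39 -0.03 -0.01 -0.01] sd [0.41 0.63 0.29 0.04 0.04 0.03]
```

Step 1 is met: latch down 29.4°, and a weight of about 4.2 N confirms the ball. Flipping the tin now so the latch end faces uphill.

Emit:
play_rows:
  commands:
    - [[-0.6,0,-0.5,0.5,0.4],[-0.6,0,-0.4,1,0.4],[-0.5,0,0,1,0.4],[-0.3,0,0,1,0.4],[0,0,0,1,0.4]]

```text
time: 12.85
position: [0.6017, 0.2119, 0.1769]
tcp_rot: [-0.822, -3.032, 0.0]
force: [-0.3, 0.2, -3.6]
width: 0.621
finger_force: 52.5
```

Emit:
play_rows:
  commands:
    - [[0,0,0,1,0.4],[0,0,0,1,0.4],[0,0,0,1,0.4],[0,0,0,1,0.4],[0,0,0,1,0.4]]

```text
time: 13.27
position: [0.5997, 0.213, 0.177]
tcp_rot: [-1.575, -2.717, 0.001]
force: [-1.2, 0.1, -4.5]
width: 0.619
finger_force: 52.6
```

Emit:
play_rows:
  commands:
    - [[0,0,0,1,0.4],[0,0,0,1,0.4],[0,0,0,1,0.4],[0,0,0,1,0.4],[0,0,0,1,0.4]]

```text
time: 13.68
position: [0.5996, 0.2131, 0.1769]
tcp_rot: [-2.224, -2.217, 0.002]
force: [0.0, 0.3, -4.5]
width: 0.617
finger_force: 52.6
```

Emit:
play_rows:
  commands:
    - [[0,0,0,1,0.4],[0,0,0,1,0.4],[0,0,0,1,0.4],[0,0,0,1,0.4],[0,0,0,1,0.4]]

```text
time: 14.1
position: [0.5996, 0.2132, 0.1769]
tcp_rot: [-2.723, -1.566, 0.002]
force: [-1.2, 0.9, -3.7]
width: 0.624
finger_force: 52.6
```

Emit:
play_rows:
  commands:
    - [[0,0,0,1,0.4],[0,0,0,1,0.4],[0,0,0,1,0.4],[0,0,0,1,0.4],[0,0,0,1,0.4]]

```text
time: 14.52
position: [0.5995, 0.2132, 0.1769]
tcp_rot: [-3.036, -0.808, 0.002]
force: [0.0, 0.5, -4.7]
width: 0.624
finger_force: 52.6
```

Emit:
play_rows:
  commands:
    - [[0,0,0,1,0.4],[0,0,0,1,0.4],[0,0,0,1,0.4],[0,0,0,1,0.4],[0,0,0,1,0.4]]

```text
time: 14.93
position: [0.5995, 0.2133, 0.1768]
tcp_rot: [3.141, -0.005, -0.002]
force: [-0.5, 0.1, -4.5]
width: 0.617
finger_force: 52.6
```

Run:
```python
from h import *
to(.6004,.2177,.155,-2.6); print(np.round(get_state()["qpos"],2)); lid(.6,.22,"red")
```

```text
14.93 [0.5995 0.2133 0.1768] [ 3.141e+00 -5.000e-03 -2.000e-03] F [-0.52  0.12 -4.48] T [-0.01  0.01  0.03] w 0.617 ff 52.573392391204834
yaw now -0.17 shift units in present axes [ 0.04 -0.18  0.87] turn units 0.4
shift in final axes [ 0.03 -0.18  0.87]
[-0.12  0.5  -0.42  1.58  0.22  1.11 -2.17]
lid slope x,y deg [-29.4  -1.2] 248 451 [0.549 0.187 0.186] [0.653 0.254 0.244] z at tcp 0.22402004124885772
```

Levelling on the flat table first, at the tin's old spot, is more reliable than a 60° pivot on the slope.

Emit:
play_rows:
  commands:
    - [[-0.3,0.6,-0.4,0,0.4],[-0.75,0.9,0,0,0.4],[-0.75,0.9,0,0,0.4],[-0.75,0.9,0,0,0.4],[-0.75,0.9,0.4,0,0.4]]

```text
time: 15.4
position: [0.5175, 0.1077, 0.1787]
tcp_rot: [-3.141, -0.008, -0.003]
force: [1.0, 0.4, -3.9]
width: 0.618
finger_force: 52.7
```

Emit:
play_rows:
  commands:
    - [[-0.75,0.9,0.8,0,0.4],[-0.75,0.7,1,0,0.4],[-0.3,0.2,1,0,0.4],[0,0,0.8,0,0.4],[0,0,0.4,0,0.4]]

```text
time: 15.82
position: [0.4708, 0.062, 0.0755]
tcp_rot: [3.141, 0.005, -0.005]
force: [-0.5, 1.0, -3.9]
width: 0.621
finger_force: 52.4
```

Emit:
play_rows:
  commands:
    - [[0,0,0.1,0,0.4],[0,0,0,0,0.4]]

```text
time: 15.98
position: [0.473, 0.0635, 0.075]
tcp_rot: [-3.141, -0.005, 0.001]
force: [-0.5, -0.3, -3.6]
width: 0.617
finger_force: 52.5
```

Emit:
play_rows:
  commands:
    - [[0,0,0.4,0,0.4],[-0.2,0,0.15,0,0.4],[-0.25,0,0.15,0,0.4],[-0.23,0,0.16,0,0.4],[-0.22,0,0.16,0,0.4]]

```text
time: 16.4
position: [0.4525, 0.0634, 0.0527]
tcp_rot: [3.141, 0.003, 0.009]
force: [-9.2, -2.4, 37.8]
width: 0.62
finger_force: 59.6
```

Run:
```python
from h import *
st(); lid(.45,.06,"red",zmin=.04)
```

```text
16.4 [0.4525 0.0634 0.0527] [3.141e+00 3.000e-03 9.000e-03] F [-9.22 -2.42 37.77] T [-0.29  1.36 -0.08] w 0.62 ff 59.552737176418304
lid slope x,y deg [-24.8  -3.2] 327 509 [0.398 0.037 0.065] [0.51  0.095 0.117] z at tcp 0.10060615805050743
```

Emit:
play_rows:
  commands:
    - [[-0.2,0,0.15,0,0.6],[-0.2,0,0.15,0,0.6]]
  force: 20

```text
time: 16.62
position: [0.4417, 0.0632, 0.0454]
tcp_rot: [3.141, 0.003, 0.008]
force: [-11.0, -1.3, 33.9]
width: 0.625
finger_force: 63.1
```

Run:
```python
from h import *
st(); lid(.45,.06,"red",zmin=.04)
```

```text
16.62 [0.4417 0.0632 0.0454] [3.141e+00 3.000e-03 8.000e-03] F [-10.97  -1.28  33.94] T [-0.67  1.69 -0.06] w 0.625 ff 63.11675280332565
lid slope x,y deg [-15.7  -0.7] 380 547 [0.385 0.034 0.069] [0.504 0.095 0.106] z at tcp 0.09477513809157914
```

Emit:
play_rows:
  commands:
    - [[-0.2,0,0.15,0,0.6],[-0.18,0,0.17,0,0.6],[-0.1,0,0.1,0,0.6]]

```text
time: 16.92
position: [0.4269, 0.063, 0.0334]
tcp_rot: [3.14, 0.004, 0.0]
force: [-12.3, 1.4, 27.7]
width: 0.62
finger_force: 67.0
```

Run:
```python
from h import *
st(); lid(.43,.06,"red",zmin=.04)
```

```text
16.92 [0.4269 0.063  0.0334] [3.14  0.004 0.   ] F [-12.28   1.43  27.75] T [0.55 2.02 0.  ] w 0.62 ff 66.99608892202377
lid slope x,y deg [-4.6  0.1] 457 604 [0.365 0.036 0.072] [0.488 0.093 0.086] z at tcp 0.08103020506165862
```

Emit:
play_rows:
  commands:
    - [[0,0,0,0,0.68],[0,0,0,0,0.72],[0,0,-0.4,0,0.74],[0,0,0,0,0.72],[0,0,0,0,0.68]]
  force: 20

```text
time: 17.38
position: [0.429, 0.0629, 0.0425]
tcp_rot: [-3.141, -0.002, -0.003]
force: [-0.3, -0.1, -0.1]
width: 0.68
finger_force: 0.0
```

Emit:
play_rows:
  commands:
    - [[0,0,0,0,0.65],[0,0,0,0,0.62],[0,0,0,0,0.6],[0,0,0,0,0.6]]

```text
time: 17.72
position: [0.4285, 0.0628, 0.042]
tcp_rot: [3.142, 0.002, 0.001]
force: [-0.2, 0.7, 7.2]
width: 0.628
finger_force: 20.0
```

Run:
```python
from h import *
to(.5674,.2192,.18,-2.6); lid(.43,.06,"red",zmin=.04)
```

```text
17.72 [0.4285 0.0628 0.042 ] [3.142e+00 2.000e-03 1.000e-03] F [-0.2   0.73  7.16] T [-0.16  0.21 -0.01] w 0.628 ff 19.997576773166656
yaw now 0.09 shift units in present axes [ 5.57 -6.25 -5.52] turn units 0.45
shift in final axes [ 5.27 -6.5  -5.52]
lid slope x,y deg [-0.2 -0.1] 524 695 [0.36  0.035 0.072] [0.481 0.094 0.077] z at tcp 0.07474980365878336
```

Emit:
play_rows:
  commands:
    - [[0,0,-0.4,0,0.6],[0,0,-0.8,0,0.6],[0,0,-1,0,0.6],[0,0,-1,0,0.6],[0.5,-0.5,-1,0,0.6]]

```text
time: 18.18
position: [0.4376, 0.0729, 0.1473]
tcp_rot: [3.139, -0.001, -0.007]
force: [-0.0, 0.3, -5.2]
width: 0.627
finger_force: 24.0
```

Emit:
play_rows:
  commands:
    - [[0.7,-0.75,-0.7,0,0.6],[0.9,-0.95,-0.4,0,0.6],[0.9,-0.95,0,0,0.6],[0.9,-0.95,0,0,0.6],[0.9,-0.95,0,0,0.6]]

```text
time: 18.6
position: [0.5485, 0.1898, 0.1744]
tcp_rot: [3.141, 0.002, -0.001]
force: [0.7, -0.7, -3.9]
width: 0.623
finger_force: 24.0
```

Emit:
play_rows:
  commands:
    - [[0.7,-0.8,0,0,0.6],[0.38,-0.39,0.3,0.45,0.6],[0,0,0.5,0,0.6],[0,0,0.4,0,0.6],[0,0,0,0,0.6]]

```text
time: 19.02
position: [0.5726, 0.2172, 0.141]
tcp_rot: [3.138, -0.071, -0.009]
force: [-1.9, 0.0, -4.0]
width: 0.625
finger_force: 24.0
```

Run:
```python
from h import *
to(.5754,.2188,.130,-2.6); lid(.575,.22,"red")
```

```text
19.02 [0.5726 0.2172 0.141 ] [ 3.138 -0.071 -0.009] F [-1.94  0.   -4.01] T [-0.03  0.11 -0.03] w 0.625 ff 23.984040319919586
yaw now -2.58 shift units in present axes [ 0.11 -0.07  0.44] turn units 0.0
shift in final axes [ 0.11 -0.07  0.44]
lid slope x,y deg [-0.3 -0.3] 668 822 [0.503 0.189 0.171] [0.617 0.25  0.177] z at tcp 0.17401878487509423
```

Emit:
play_rows:
  commands:
    - [[0.1,0,0.3,0,0.6],[0,0,0.15,0,0.6],[-0.16,0,0.2,0,0.6],[-0.16,0,0.2,0,0.6],[-0.13,0,0.22,0,0.6]]

```text
time: 19.48
position: [0.5652, 0.2194, 0.1187]
tcp_rot: [3.141, -0.072, -0.0]
force: [-9.5, -3.4, 8.7]
width: 0.629
finger_force: 26.7
```

Emit:
play_rows:
  commands:
    - [[-0.13,0,0.22,0,0.6],[-0.08,0,0.24,0,0.6],[0,0,0,0,0.6]]

```text
time: 19.73
position: [0.5569, 0.2196, 0.1054]
tcp_rot: [3.139, -0.07, -0.009]
force: [-12.6, 0.4, -0.3]
width: 0.626
finger_force: 28.2
```

Run:
```python
from h import *
st(); lid(.56,.22,"red")
```

```text
19.73 [0.5569 0.2196 0.1054] [ 3.139 -0.07  -0.009] F [-12.59   0.41  -0.31] T [-0.09  2.47 -0.05] w 0.626 ff 28.16193714737892
lid slope x,y deg [21.1 -1.3] 798 951 [0.488 0.193 0.113] [0.601 0.252 0.16 ] z at tcp 0.13179849160587648
```

Good: 21°. I'll press the rest of the way.

Emit:
play_rows:
  commands:
    - [[-0.08,0,0.24,0,0.6],[-0.05,0,0.25,0,0.6],[0,0,0.15,0,0.6],[0,0,0,0,0.6]]

```text
time: 20.12
position: [0.5546, 0.2196, 0.0921]
tcp_rot: [3.139, -0.07, -0.006]
force: [-17.2, -5.1, 21.6]
width: 0.623
finger_force: 35.7
```

Run:
```python
from h import *
st(); lid(.56,.22,"red")
```

```text
20.12 [0.5546 0.2196 0.0921] [ 3.139 -0.07  -0.006] F [-17.17  -5.09  21.61] T [-1.02  3.45  0.07] w 0.623 ff 35.66646695137024
lid slope x,y deg [29.8 -1.5] 804 983 [0.486 0.192 0.093] [0.59  0.252 0.154] z at tcp 0.11740430690597986
```

Emit:
play_rows:
  commands:
    - [[0,0,-0.3,0,0.6],[0,0,-0.6,0,0.6],[0,0,-0.8,0,0.6],[0,0,-1,0,0.6],[0,0,-0.8,0,0.6]]

```text
time: 20.58
position: [0.558, 0.2197, 0.1792]
tcp_rot: [-3.14, 0.072, -0.002]
force: [-0.2, 0.3, -3.5]
width: 0.623
finger_force: 32.8
```

Emit:
play_rows:
  commands:
    - [[0,0,0,0,0.6],[0,0,0,0,0.6],[0,0,0,0,0.6]]

```text
time: 20.83
position: [0.5573, 0.2192, 0.1765]
tcp_rot: [3.14, -0.072, -0.001]
force: [0.3, -0.3, -3.8]
width: 0.627
finger_force: 32.8
```

Run:
```python
from h import *
to(.5637,-.2161,.18,-7.8); lid(.56,.22,"red"); weigh(4)
```

```text
20.83 [0.5573 0.2192 0.1765] [ 3.14e+00 -7.20e-02 -1.00e-03] F [ 0.27 -0.3  -3.78] T [ 0.03 -0.03 -0.02] w 0.627 ff 32.784930020570755
yaw now -2.63 shift units in present axes [ 1.05 17.38 -0.13] turn units 0.86
shift in final axes [ 2.62 17.21 -0.14]
lid slope x,y deg [29.7 -1.7] 930 1096 [0.489 0.191 0.177] [0.597 0.252 0.238] z at tcp 0.20230664774649754
F,T [-0.5  -0.71 -4.36  0.01 -0.03 -0.01] sd [0.65 0.24 0.59 0.01 0.01 0.01]
```

Step 2 is met: latch up 29.7°, about 4.2 N. Carrying the red tin to the left half of the tray.

Emit:
play_rows:
  commands:
    - [[0,0.5,-0.2,0,0.6],[0,0.9,-0.1,0,0.6],[0,1,0,0,0.6],[0,1,0,0,0.6],[0,1,0,0,0.6]]

```text
time: 21.5
position: [0.5525, 0.1079, 0.1851]
tcp_rot: [3.14, -0.072, -0.0]
force: [1.2, -0.0, -2.8]
width: 0.621
finger_force: 32.7
```

Emit:
play_rows:
  commands:
    - [[0,1,0,0,0.6],[0,1,0,0,0.6],[0,1,0,0,0.6],[0,1,0,0,0.6],[0,1,0,0,0.6]]

```text
time: 21.92
position: [0.5466, -0.0171, 0.1852]
tcp_rot: [3.14, -0.072, 0.0]
force: [0.1, -1.0, -3.4]
width: 0.625
finger_force: 32.7
```

Emit:
play_rows:
  commands:
    - [[0,1,0,0,0.6],[0.1,1,0,0,0.6],[0.2,1,0,0,0.6],[0.2,1,0,0,0.6],[0.2,1,0,0,0.6]]

```text
time: 22.33
position: [0.5584, -0.1428, 0.1852]
tcp_rot: [3.14, -0.072, -0.0]
force: [-0.5, 0.1, -3.5]
width: 0.626
finger_force: 32.7
```

Emit:
play_rows:
  commands:
    - [[0.2,1,0,0,0.6],[0.15,0.9,0.2,0,0.6],[0,0.5,0.6,0.86,0.6],[0,0,1,0,0.6],[0,0,0.9,0,0.6]]

```text
time: 22.75
position: [0.5643, -0.2036, 0.117]
tcp_rot: [3.133, -0.218, 0.001]
force: [1.0, -0.1, -3.9]
width: 0.621
finger_force: 32.7
```

Run:
```python
from h import *
to(.5637,-.2161,.073,-7.8); lid(.57,-.22,"red",zmin=.04)
```

```text
22.75 [ 0.5643 -0.2036  0.117 ] [ 3.133e+00 -2.180e-01  1.000e-03] F [ 1.   -0.07 -3.91] T [ 0.03 -0.03  0.03] w 0.621 ff 32.71152064204216
yaw now -7.98 shift units in present axes [0.04 0.5  1.76] turn units -0.03
shift in final axes [0.04 0.5  1.76]
lid slope x,y deg [ 13.2 -38.3] 62 563 [ 0.505 -0.197  0.121] [ 0.596 -0.162  0.163] z at tcp 0.14024398008874994
```

Emit:
play_rows:
  commands:
    - [[0,0.5,0.7,0,0.6],[0,0,0.7,0,0.6],[0,0,0.3,0,0.6],[0.26,0,0.2,0,0.6],[0.26,0,0.16,0,0.6]]

```text
time: 23.22
position: [0.5767, -0.2151, 0.0664]
tcp_rot: [-3.134, 0.213, -0.001]
force: [0.3, -0.2, -2.9]
width: 0.625
finger_force: 32.7
```

Emit:
play_rows:
  commands:
    - [[0.24,0,0.18,0,0.6],[0.24,0,0.18,0,0.6]]

```text
time: 23.38
position: [0.5921, -0.217, 0.0601]
tcp_rot: [3.133, -0.212, 0.011]
force: [1.5, 0.1, 12.1]
width: 0.625
finger_force: 34.9
```

```bash
cat >> h.py <<'E'
def lidr(c,hue,zmin):
    "slope of the lid, robust plane by RANSAC, points within 70 mm of c"
    a,d=grab_frame("side"); P=cloud("side",d); H=cv2.cvtColor(a,cv2.COLOR_RGB2HSV); h=H[...,0].astype(int)
    k=((h<8)|(h>172)) if hue=="red" else (abs(h-112)<12)
    m=k&(H[...,1]>100)&(d>0)&(np.hypot(P[...,0]-c[0],P[...,1]-c[1])<.075)&(P[...,2]>zmin)
    q=P[m]; rng=np.random.default_rng(0); best=None
    for _ in range(400):
        t=q[rng.choice(len(q),3,False)]; n=np.cross(t[1]-t[0],t[2]-t[0]); l=np.linalg.norm(n)
        if l<1e-5 or abs(n[2]/l)<.7: continue
        w=abs((q-t[0])@n/l)<.0025
        if best is None or w.sum()>best.sum(): best=w
    g=q[best]; n=np.linalg.svd(g-g.mean(0))[2][2]; n*=np.sign(n[2])
    print("slope x,y deg",np.degrees(np.arctan(-n[:2]/n[2])).round(1),len(g),len(q),g.min(0).round(3),g.max(0).round(3)); return a
E
python3 - <<'E'
from h import *
s=st(); lidr(s["position"],"red",.04)
E
```

```text
23.38 [ 0.5921 -0.217   0.0601] [ 3.133 -0.212  0.011] F [ 1.51  0.13 12.13] T [ 0.   -0.15  0.  ] w 0.625 ff 34.94952902197838
slope x,y deg [21.5 -3.3] 351 508 [ 0.519 -0.254  0.07 ] [ 0.625 -0.177  0.115]
```

Emit:
play_rows:
  commands:
    - [[-0.3,0,-0.4,0,0.6],[-0.8,0,0,0,0.6],[-0.2,0,0.2,0,0.6],[0,0,0.25,0,0.6],[0.24,0,0.17,0,0.6]]

```text
time: 23.85
position: [0.5646, -0.2138, 0.0541]
tcp_rot: [3.133, -0.213, 0.01]
force: [0.9, -0.7, 8.7]
width: 0.624
finger_force: 35.2
```

Emit:
play_rows:
  commands:
    - [[0.24,0,0.17,0,0.6],[0.24,0,0.18,0,0.6],[0.22,0,0.2,0,0.6]]

```text
time: 24.1
position: [0.5831, -0.2163, 0.04]
tcp_rot: [3.133, -0.212, 0.01]
force: [2.5, -0.8, 6.5]
width: 0.622
finger_force: 35.7
```

Run:
```python
from h import *
s=st(); lidr(s["position"],"red",.04)
```

```text
24.1 [ 0.5831 -0.2163  0.04  ] [ 3.133 -0.212  0.01 ] F [ 2.48 -0.75  6.53] T [-0.2  -0.18  0.08] w 0.622 ff 35.74342757463455
slope x,y deg [ 2.7 -0.8] 274 415 [ 0.508 -0.246  0.076] [ 0.628 -0.177  0.085]
```

Emit:
play_rows:
  commands:
    - [[0.2,0,-0.25,0,0.6],[0.4,0,-0.1,0,0.6],[0.2,0,0,0,0.6],[0,0,0.2,0,0.6],[0,0,0.2,0,0.6]]

```text
time: 24.57
position: [0.6011, -0.2184, 0.0371]
tcp_rot: [3.134, -0.212, 0.007]
force: [8.5, 0.1, 11.7]
width: 0.628
finger_force: 36.6
```

Run:
```python
from h import *
s=st(); a=lidr(s["position"],"red",.04); o=cv2.resize(a[130:240,290:450],None,fx=4,fy=4); cv2.imwrite("pics/s3.png",o[:,:,::-1])
```

```text
24.57 [ 0.6011 -0.2184  0.0371] [ 3.134 -0.212  0.007] F [ 8.51  0.06 11.67] T [-0.08 -1.29 -0.06] w 0.628 ff 36.6183440387249
slope x,y deg [0.6 0.4] 266 379 [ 0.527 -0.246  0.076] [ 0.649 -0.181  0.081]
```

View pics/s3.png

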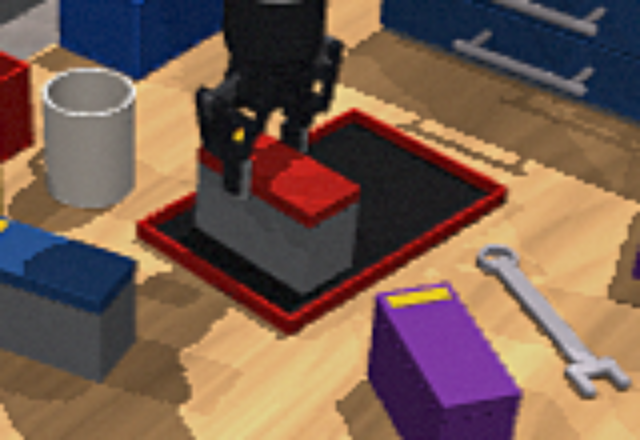

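The side view shows the red tin level on the tray floor, inside the rim. Releasing it and moving to the blue tin.

Emit:
play_rows:
  commands:
    - [[0,0,0,0,0.7],[0,0,0,0,0.8],[0,0,0,0,0.9],[0,0,-0.5,0,0.95],[0,0,-1,0,1]]

```text
time: 25.03
position: [0.5962, -0.2176, 0.0718]
tcp_rot: [-3.133, 0.213, 0.01]
force: [-0.3, 0.8, -0.1]
width: 1.003
finger_force: 0.0
```

Emit:
play_rows:
  commands:
    - [[0,0,-1,0,1],[0,0,-1,0,1],[0,0,-1,0,1],[0,0,0,0,1]]

```text
time: 25.37
position: [0.6016, -0.219, 0.1556]
tcp_rot: [3.132, -0.213, 0.013]
force: [1.1, 0.4, 1.4]
width: 1.001
finger_force: 0.0
```

Run:
```python
from h import *
s=st(); lidr([.588,-.215],"red",.04); to(.6518,-.0222,.14,12.2)
```

```text
25.37 [ 0.6016 -0.219   0.1556] [ 3.132 -0.213  0.013] F [1.09 0.43 1.4 ] T [-0.04 -0.03  0.02] w 1.001 ff 0.0
slope x,y deg [-0.4 -1. ] 359 538 [ 0.523 -0.251  0.075] [ 0.651 -0.18   0.081]
25.42 [ 0.6006 -0.2188  0.1531] [ 3.133 -0.213  0.009] F [-0.65  0.36 -0.61] T [ 0.02 -0.    0.  ] w 1.001 ff 0.0
yaw now -7.78 shift units in present axes [ 0.96 -8.07  0.52] turn units -3.33
shift in final axes [ 3.66 -7.25  0.53]
```

Emit:
play_rows:
  commands:
    - [[0.12,-0.9,0,0,1],[0.12,-1,0,0,1],[0.12,-1,0,0,1],[0.12,-1,0,0,1],[0.12,-1,0,0,1]]

```text
time: 25.83
position: [0.6297, -0.0978, 0.1485]
tcp_rot: [3.134, -0.213, -0.002]
force: [0.1, -0.8, 1.0]
width: 1.003
finger_force: 0.0
```

Emit:
play_rows:
  commands:
    - [[0.12,-1,0,0,1],[0.12,-1,0,0,1],[0.12,-1,0,0,1],[0,-0.17,0.2,-1,1],[0,0,0.2,-1,1]]

```text
time: 26.25
position: [0.6498, -0.0177, 0.1387]
tcp_rot: [-3.138, -0.13, 0.001]
force: [-0.3, 0.2, 0.2]
width: 1.003
finger_force: 0.0
```

Emit:
play_rows:
  commands:
    - [[0,0,0.1,-1,1],[0,0,0,-0.33,1],[0,0,0,0,1]]

```text
time: 26.5
position: [0.649, -0.0217, 0.1356]
tcp_rot: [-3.123, -0.337, 0.003]
force: [-0.2, -0.4, -0.3]
width: 1.0
finger_force: 0.0
```

Run:
```python
from h import *
to(.6518,-.0222,.042,12.2); lidr([.652,-.022],"blue",.04)
```

```text
26.5 [ 0.649  -0.0217  0.1356] [-3.123e+00 -3.370e-01  3.000e-03] F [-0.22 -0.4  -0.33] T [ 0.07 -0.02  0.  ] w 1.0 ff 0.0
yaw now 12.3 shift units in present axes [0.11 0.05 3.74] turn units 0.02
shift in final axes [0.1  0.04 3.74]
slope x,y deg [ 0.4 -0.4] 449 669 [ 0.584 -0.058  0.071] [0.712 0.02  0.077]
```

Emit:
play_rows:
  commands:
    - [[0.1,0,0.7,0,1],[0,0,1,0,1],[0,0,1,0,1],[0,0,0.7,0,0.9],[0,0,0.3,0,0.8]]
  force: 20

```text
time: 26.97
position: [0.6504, -0.0213, 0.0411]
tcp_rot: [-3.124, -0.331, 0.007]
force: [-0.9, -0.3, -1.2]
width: 0.805
finger_force: 0.0
```

Emit:
play_rows:
  commands:
    - [[0,0,0,0,0.72],[0,0,0,0,0.67],[0,0,0,0,0.63],[0,0,0,0,0.6],[0,0,0,0,0.6]]

```text
time: 27.38
position: [0.6532, -0.021, 0.0453]
tcp_rot: [3.124, 0.334, 0.003]
force: [0.5, -0.5, 1.6]
width: 0.624
finger_force: 23.7
```

Emit:
play_rows:
  commands:
    - [[0,0,-0.3,0,0.6],[0,0,-0.6,0,0.6],[0,0,-1,0,0.6],[0,0,-1,0,0.6],[0,0,-1,0,0.6]]

```text
time: 27.8
position: [0.6521, -0.021, 0.1432]
tcp_rot: [-3.124, -0.334, 0.0]
force: [0.8, -0.0, -2.0]
width: 0.624
finger_force: 23.4
```

Emit:
play_rows:
  commands:
    - [[0,0,-0.8,0,0.6],[0,0,-0.6,0,0.6],[0,0,0,0,0.6],[0,0,0,0,0.6]]

```text
time: 28.13
position: [0.6527, -0.0211, 0.1776]
tcp_rot: [3.123, 0.334, 0.003]
force: [-1.0, -0.3, -1.8]
width: 0.626
finger_force: 23.4
```

Run:
```python
from h import *
weigh(5); to(.5674,.2192,.18,177.4); print(np.round(get_state()["qpos"],2))
```

```text
F,T [-0.48 -0.2  -1.35 -0.01 -0.03  0.01] sd [0.4  0.36 0.36 0.03 0.05 0.03]
28.38 [ 0.6516 -0.0211  0.1751] [-3.123 -0.334  0.004] F [-0.22 -0.75 -2.29] T [ 0.04  0.01 -0.  ] w 0.623 ff 23.42031553387642
yaw now 12.21 shift units in present axes [ -1.26 -10.11  -0.19] turn units -27.53
shift in final axes [ 3.8   9.45 -0.2 ]
[ 0.23  0.52 -0.4   1.54  0.21  1.12 -1.57]
```

The blue tin pulls about 1.5 N, so it reads empty. It goes to the right bay, flipped latch downhill for the first tip.

Emit:
play_rows:
  commands:
    - [[-0.12,-0.7,-0.1,0,0.6],[-0.12,-0.95,0,0,0.6],[-0.12,-0.95,0,0,0.6],[-0.12,-0.95,0,0,0.6],[-0.12,-0.95,0,0,0.6]]

```text
time: 28.8
position: [0.6131, 0.0866, 0.1781]
tcp_rot: [-3.124, -0.334, 0.002]
force: [-0.2, 0.2, -2.3]
width: 0.622
finger_force: 23.4
```

Emit:
play_rows:
  commands:
    - [[-0.12,-0.95,0,0,0.6],[-0.12,-0.95,0,0,0.6],[-0.12,-0.95,0,0,0.6],[-0.12,-0.95,0,0,0.6],[-0.1,-0.95,0,0,0.6]]

```text
time: 29.22
position: [0.5738, 0.1996, 0.1781]
tcp_rot: [3.124, 0.334, -0.002]
force: [-0.4, 0.3, -2.3]
width: 0.624
finger_force: 23.4
```

Emit:
play_rows:
  commands:
    - [[-0.1,-0.86,0,0,0.6],[0,0,0,-0.53,0.6],[0,0,0,-1,0.6],[0,0,0,-1,0.6],[0,0,0,-1,0.6]]

```text
time: 29.63
position: [0.5672, 0.2193, 0.1781]
tcp_rot: [3.006, 0.911, -0.002]
force: [0.0, -0.9, -1.5]
width: 0.622
finger_force: 23.4
```

Emit:
play_rows:
  commands:
    - [[0,0,0,-1,0.6],[0,0,0,-1,0.6],[0,0,0,-1,0.6],[0,0,0,-1,0.6],[0,0,0,-1,0.6]]

```text
time: 30.05
position: [0.5673, 0.219, 0.1781]
tcp_rot: [-2.668, -1.657, 0.002]
force: [-0.1, 0.7, -1.5]
width: 0.624
finger_force: 23.4
```

Emit:
play_rows:
  commands:
    - [[0,0,0,-1,0.6],[0,0,0,-1,0.6],[0,0,0,-1,0.6],[0,0,0,-1,0.6],[0,0,0,-1,0.6]]

```text
time: 30.47
position: [0.5674, 0.219, 0.1781]
tcp_rot: [-2.148, -2.291, 0.002]
force: [-0.1, 0.3, -1.0]
width: 0.619
finger_force: 23.4
```

Emit:
play_rows:
  commands:
    - [[0,0,0,-1,0.6],[0,0,0,-1,0.6],[0,0,0,-1,0.6],[0,0,0,-1,0.6],[0,0,0,-1,0.6]]

```text
time: 30.88
position: [0.5674, 0.219, 0.1781]
tcp_rot: [-1.482, -2.769, 0.001]
force: [0.5, -0.2, -1.8]
width: 0.619
finger_force: 23.4
```

Emit:
play_rows:
  commands:
    - [[0,0,0,-1,0.6],[0,0,0,-1,0.6],[0,0,0,-1,0.6],[0,0,0,-1,0.6],[0,0,0,-1,0.6]]

```text
time: 31.3
position: [0.5674, 0.219, 0.1782]
tcp_rot: [-0.715, -3.058, 0.001]
force: [0.7, -0.1, -1.7]
width: 0.623
finger_force: 23.4
```

Emit:
play_rows:
  commands:
    - [[0,0,0.3,-1,0.6],[0,0,0.3,-1,0.6],[0,0,0.3,-1,0.6],[0,0,0.3,-1,0.6],[0,0,0,0,0.6]]

```text
time: 31.72
position: [0.5668, 0.2182, 0.1465]
tcp_rot: [-0.065, -3.137, 0.002]
force: [0.7, -1.3, -1.6]
width: 0.623
finger_force: 23.4
```

Run:
```python
from h import *
to(.5674,.2192,.130,177.4); print(np.round(get_state()["qpos"],2)); lidr([.567,.219],"blue",.06)
```

```text
31.72 [0.5668 0.2182 0.1465] [-6.500e-02 -3.137e+00  2.000e-03] F [ 0.7  -1.3  -1.59] T [-0.04  0.08  0.  ] w 0.623 ff 23.394239991903305
yaw now 177.64 shift units in present axes [-0.02  0.04  0.66] turn units 0.04
shift in final axes [-0.02  0.04  0.66]
[ 0.27  0.7  -1.09  1.66  0.65  1.2   0.55]
slope x,y deg [0.1 0.2] 524 768 [0.503 0.19  0.173] [0.618 0.25  0.178]
```

Emit:
play_rows:
  commands:
    - [[0,0,0.3,0,0.6],[0,0,0.25,0,0.6],[0.16,0,0.22,0,0.6],[0.16,0,0.22,0,0.6],[0.12,0,0.25,0,0.6]]

```text
time: 32.18
position: [0.5549, 0.2205, 0.1184]
tcp_rot: [-0.072, -3.139, 0.001]
force: [-9.2, -0.9, 7.9]
width: 0.622
finger_force: 25.9
```

Emit:
play_rows:
  commands:
    - [[0.12,0,0.25,0,0.6],[0.08,0,0.25,0,0.6],[0.07,0,0.25,0,0.6],[0,0,0,0,0.6]]

```text
time: 32.52
position: [0.5462, 0.2205, 0.0983]
tcp_rot: [-0.07, -3.136, 0.002]
force: [-9.9, -0.4, 5.9]
width: 0.626
finger_force: 29.7
```

Run:
```python
from h import *
st(); lidr([.55,.219],"blue",.06)
```

```text
32.52 [0.5462 0.2205 0.0983] [-7.000e-02 -3.136e+00  2.000e-03] F [-9.92 -0.43  5.87] T [-0.28  2.01 -0.07] w 0.626 ff 29.712388515472412
slope x,y deg [25.6 -1.5] 633 887 [0.485 0.193 0.101] [0.594 0.253 0.155]
```

Emit:
play_rows:
  commands:
    - [[0,0,0.2,0,0.6],[0,0,0.15,0,0.6],[0,0,0,0,0.6]]

```text
time: 32.82
position: [0.5457, 0.2203, 0.0908]
tcp_rot: [-0.071, -3.135, 0.005]
force: [-15.2, -4.1, 13.6]
width: 0.627
finger_force: 34.0
```

Emit:
play_rows:
  commands:
    - [[0,0,-0.3,0,0.6],[0,0,-0.5,0,0.6],[0,0,-0.8,0,0.6],[0,0,-1,0,0.6],[0,0,-0.4,0,0.6]]

```text
time: 33.23
position: [0.5511, 0.2212, 0.1691]
tcp_rot: [0.073, 3.137, 0.003]
force: [1.2, 1.1, -1.0]
width: 0.624
finger_force: 32.3
```

Emit:
play_rows:
  commands:
    - [[0,0,0,0,0.6],[0,0,0,0,0.6],[0,0,0,0,0.6]]

```text
time: 33.48
position: [0.5496, 0.2193, 0.1644]
tcp_rot: [-0.073, -3.14, 0.002]
force: [0.6, 0.5, -1.8]
width: 0.625
finger_force: 32.3
```

Run:
```python
from h import *
st(); lidr([.55,.219],"blue",.06); weigh(4)
```

```text
33.48 [0.5496 0.2193 0.1644] [-7.30e-02 -3.14e+00  2.00e-03] F [ 0.58  0.46 -1.84] T [0.03 0.04 0.07] w 0.625 ff 32.32459992170334
slope x,y deg [30.  -0.9] 729 986 [0.488 0.191 0.165] [0.591 0.257 0.226]
F,T [-0.09  0.07 -1.83 -0.02  0.02 -0.  ] sd [0.67 0.28 0.18 0.03 0.04 0.01]
```

Step 4 is met: latch down 30°, and 1.8 N confirms it is empty. Now to flip it, level it on the table, and tip it latch up.

Emit:
play_rows:
  commands:
    - [[0.3,-0.6,-0.4,0,0.6],[0.5,-0.95,-0.2,0,0.6],[0.5,-0.95,0,0,0.6],[0.5,-0.95,0,0,0.6],[0.5,-0.95,0,0,0.6]]

```text
time: 34.15
position: [0.4866, 0.112, 0.1801]
tcp_rot: [-0.071, -3.14, 0.0]
force: [-0.6, -0.6, -0.4]
width: 0.624
finger_force: 32.3
```

Emit:
play_rows:
  commands:
    - [[0.5,-0.95,0,0,0.6],[0.4,-0.9,0,0,0.6],[0,-0.2,0,1,0.6],[0,0,0,1,0.6],[0,0,0,1,0.6]]

```text
time: 34.57
position: [0.4625, 0.0614, 0.1802]
tcp_rot: [-0.573, -3.089, 0.0]
force: [0.7, -0.2, -1.7]
width: 0.623
finger_force: 32.3
```

Emit:
play_rows:
  commands:
    - [[0,0,0,1,0.6],[0,0,0,1,0.6],[0,0,0,1,0.6],[0,0,0,1,0.6],[0,0,0,1,0.6]]

```text
time: 34.98
position: [0.4625, 0.0627, 0.1803]
tcp_rot: [-1.35, -2.837, 0.0]
force: [-0.4, -0.0, -1.9]
width: 0.626
finger_force: 32.3
```

Emit:
play_rows:
  commands:
    - [[0,0,0,1,0.6],[0,0,0,1,0.6],[0,0,0,1,0.6],[0,0,0,1,0.6],[0,0,0,1,0.6]]

```text
time: 35.4
position: [0.4625, 0.0627, 0.1803]
tcp_rot: [-2.038, -2.391, 0.0]
force: [0.3, 0.6, -0.7]
width: 0.622
finger_force: 32.3
```

Emit:
play_rows:
  commands:
    - [[0,0,0,1,0.6],[0,0,0,1,0.6],[0,0,0,1,0.6],[0,0,0,1,0.6],[0,0,0,1,0.6]]

```text
time: 35.82
position: [0.4625, 0.0627, 0.1803]
tcp_rot: [-2.587, -1.782, 0.0]
force: [-1.0, -0.2, -1.2]
width: 0.626
finger_force: 32.3
```

Emit:
play_rows:
  commands:
    - [[0,0,0.2,1,0.6],[0,0,0.4,1,0.6],[0,0,0.5,1,0.6],[0,0,0.5,1,0.6],[0,0,0.5,1,0.6]]

```text
time: 36.23
position: [0.4625, 0.0627, 0.1273]
tcp_rot: [-2.96, -1.051, 0.0]
force: [-0.1, 0.7, -2.0]
width: 0.62
finger_force: 32.3
```

Emit:
play_rows:
  commands:
    - [[0,0,0.5,1,0.6],[0,0,0.5,1,0.6],[0,0,0.3,1,0.6],[0,0,0.2,1,0.6],[0,0,0,1,0.6]]

```text
time: 36.65
position: [0.4617, 0.0627, 0.0891]
tcp_rot: [-3.131, -0.25, 0.004]
force: [0.1, 0.2, -1.5]
width: 0.619
finger_force: 32.3
```

Run:
```python
from h import *
s=st(); to(.5,.06,.068,-2.6); print(np.round(get_state()["qpos"],2)); lidr(s["position"],"blue",.06)
```

```text
36.65 [0.4617 0.0627 0.0891] [-3.131 -0.25   0.004] F [ 0.11  0.25 -1.48] T [-0.03  0.03 -0.05] w 0.619 ff 32.25005328655243
36.65 [0.4617 0.0627 0.0891] [-3.131 -0.25   0.004] F [ 0.11  0.25 -1.48] T [-0.03  0.03 -0.05] w 0.619 ff 32.25005328655243
yaw now 9.12 shift units in present axes [1.5  0.35 0.84] turn units 1.95
shift in final axes [1.53 0.04 0.85]
[ 0.24  0.36 -0.57  2.07  0.27  0.79 -1.91]
slope x,y deg [-29.4  -6.1] 308 558 [0.409 0.03  0.091] [0.511 0.1   0.153]
```

Emit:
play_rows:
  commands:
    - [[0,0,0.5,1,0.6],[0,0,0.4,0.95,0.6],[-0.2,0,0.15,0,0.6],[-0.25,0,0.15,0,0.6],[-0.23,0,0.16,0,0.6]]

```text
time: 37.12
position: [0.4463, 0.0636, 0.0578]
tcp_rot: [3.141, -0.055, 0.004]
force: [-5.8, -2.6, 27.9]
width: 0.623
finger_force: 36.4
```

Emit:
play_rows:
  commands:
    - [[-0.22,0,0.16,0,0.6],[-0.2,0,0.16,0,0.6],[-0.2,0,0.16,0,0.6]]

```text
time: 37.37
position: [0.4298, 0.064, 0.0463]
tcp_rot: [3.14, -0.055, 0.002]
force: [-9.5, -0.6, 23.9]
width: 0.624
finger_force: 39.9
```

Run:
```python
from h import *
s=st(); lidr(s["position"],"blue",.04)
```

```text
37.37 [0.4298 0.064  0.0463] [ 3.14e+00 -5.50e-02  2.00e-03] F [-9.46 -0.62 23.86] T [-0.36  1.51 -0.07] w 0.624 ff 39.943348467350006
slope x,y deg [-13.5   0.2] 389 649 [0.37  0.038 0.07 ] [0.489 0.104 0.102]
```

Emit:
play_rows:
  commands:
    - [[-0.18,0,0.18,0,0.6],[-0.16,0,0.18,0,0.6],[-0.1,0,0.12,0,0.6]]

```text
time: 37.67
position: [0.4167, 0.0643, 0.0334]
tcp_rot: [3.139, -0.054, -0.004]
force: [-13.3, -0.2, 21.0]
width: 0.626
finger_force: 43.3
```

Run:
```python
from h import *
s=st(); lidr(s["position"],"blue",.04)
```

```text
37.67 [0.4167 0.0643 0.0334] [ 3.139 -0.054 -0.004] F [-13.29  -0.16  20.99] T [-0.16  2.12 -0.16] w 0.626 ff 43.28234598040581
slope x,y deg [-2.3  0.1] 451 708 [0.354 0.037 0.073] [0.476 0.097 0.082]
```

Emit:
play_rows:
  commands:
    - [[0,0,0,0,0.68],[0,0,0,0,0.72],[-0.1,0,-0.4,0,0.74],[0,0,0,0,0.72],[0,0,0,0,0.68]]
  force: 20

```text
time: 38.13
position: [0.4172, 0.0645, 0.0433]
tcp_rot: [-3.141, 0.062, -0.003]
force: [0.6, 0.1, -0.4]
width: 0.682
finger_force: 0.0
```

Emit:
play_rows:
  commands:
    - [[0,0,0,0,0.65],[0,0,0,0,0.62],[0,0,0,0,0.6],[0,0,0,0,0.6]]

```text
time: 38.47
position: [0.417, 0.0643, 0.0428]
tcp_rot: [3.14, -0.063, 0.001]
force: [-1.3, -1.9, 7.3]
width: 0.627
finger_force: 19.7
```

Run:
```python
from h import *
to(.5700,.2191,.18,-2.6); lidr([.415,.065],"blue",.04)
```

```text
38.47 [0.417  0.0643 0.0428] [ 3.14e+00 -6.30e-02  1.00e-03] F [-1.28 -1.88  7.28] T [-0.2   0.3   0.08] w 0.627 ff 19.743035584688187
yaw now -2.29 shift units in present axes [ 5.87 -6.43 -5.49] turn units 0.05
shift in final axes [ 5.83 -6.47 -5.49]
slope x,y deg [ 0.  -0.8] 486 784 [0.35  0.038 0.072] [0.472 0.097 0.078]
```

Emit:
play_rows:
  commands:
    - [[0,0,-0.4,0,0.6],[0,0,-0.8,0,0.6],[0,0,-1,0,0.6],[0,0,-1,0,0.6],[0.5,-0.5,-1,0,0.6]]

```text
time: 38.93
position: [0.427, 0.0746, 0.1484]
tcp_rot: [3.139, -0.065, -0.006]
force: [-0.3, -0.3, -2.2]
width: 0.626
finger_force: 23.0
```

Emit:
play_rows:
  commands:
    - [[0.7,-0.75,-0.8,0,0.6],[0.9,-0.95,-0.4,0,0.6],[0.9,-0.95,0,0,0.6],[0.9,-0.95,0,0,0.6],[0.9,-0.95,0,0,0.6]]

```text
time: 39.35
position: [0.5425, 0.1866, 0.1781]
tcp_rot: [3.141, -0.064, 0.0]
force: [0.7, 0.3, -0.9]
width: 0.629
finger_force: 23.0
```

Emit:
play_rows:
  commands:
    - [[0.7,-0.8,0,0,0.6],[0.5,-0.58,0.3,0,0.6],[0,0,0.6,0,0.6],[0,0,0.6,0,0.6],[0,0,0,0,0.6]]

```text
time: 39.77
position: [0.5711, 0.2183, 0.1369]
tcp_rot: [3.139, -0.062, -0.009]
force: [-0.6, -1.1, -1.9]
width: 0.625
finger_force: 23.0
```

Run:
```python
from h import *
to(.5734,.2189,.130,-2.6); lidr([.57,.22],"blue",.06)
```

```text
39.77 [0.5711 0.2183 0.1369] [ 3.139 -0.062 -0.009] F [-0.56 -1.12 -1.9 ] T [-0.09  0.07  0.03] w 0.625 ff 22.994999885559082
yaw now -2.25 shift units in present axes [ 0.09 -0.03  0.28] turn units 0.06
shift in final axes [ 0.09 -0.03  0.28]
slope x,y deg [-0.4 -0.7] 623 862 [0.505 0.19  0.165] [0.612 0.25  0.172]
```

Emit:
play_rows:
  commands:
    - [[0.1,0,0.25,0,0.6],[-0.16,0,0.2,0,0.6],[-0.16,0,0.2,0,0.6],[-0.13,0,0.22,0,0.6],[-0.13,0,0.22,0,0.6]]

```text
time: 40.23
position: [0.5601, 0.2204, 0.1144]
tcp_rot: [-3.14, 0.062, -0.0]
force: [-7.2, 0.1, 7.6]
width: 0.624
finger_force: 25.9
```

Emit:
play_rows:
  commands:
    - [[-0.08,0,0.24,0,0.6],[-0.08,0,0.24,0,0.6],[-0.05,0,0.25,0,0.6],[0,0,0,0,0.6]]

```text
time: 40.57
position: [0.5526, 0.2205, 0.0947]
tcp_rot: [3.141, -0.061, -0.006]
force: [-10.7, -0.0, 6.7]
width: 0.625
finger_force: 29.8
```

Run:
```python
from h import *
st(); lidr([.55,.22],"blue",.06)
```

```text
40.57 [0.5526 0.2205 0.0947] [ 3.141 -0.061 -0.006] F [-10.66  -0.05   6.69] T [-0.    2.15 -0.02] w 0.625 ff 29.840683937072754
slope x,y deg [29.4 -0.6] 753 1038 [0.489 0.192 0.096] [0.578 0.252 0.149]
```

Emit:
play_rows:
  commands:
    - [[0,0,0.12,0,0.6],[0,0,-0.3,0,0.6],[0,0,-0.6,0,0.6],[0,0,-1,0,0.6],[0,0,-1,0,0.6]]

```text
time: 41.03
position: [0.5557, 0.2193, 0.1651]
tcp_rot: [3.141, -0.064, -0.0]
force: [0.5, -0.2, -0.7]
width: 0.629
finger_force: 29.5
```

Emit:
play_rows:
  commands:
    - [[0,0,-0.3,0,0.6],[0,0,0,0,0.6],[0,0,0,0,0.6],[0,0,0,0,0.6],[0,0,0,0,0.6]]

```text
time: 41.45
position: [0.5552, 0.2192, 0.17]
tcp_rot: [3.14, -0.064, -0.003]
force: [-0.2, 0.1, -2.4]
width: 0.629
finger_force: 29.6
```

Run:
```python
from h import *
st(); lidr([.56,.22],"blue",.06); weigh(4)
```

```text
41.45 [0.5552 0.2192 0.17  ] [ 3.14e+00 -6.40e-02 -3.00e-03] F [-0.22  0.09 -2.36] T [0.03 0.06 0.02] w 0.629 ff 29.643188416957855
slope x,y deg [29.8 -1.8] 840 1122 [0.492 0.192 0.17 ] [0.598 0.26  0.233]
F,T [ 0.32  0.13 -1.15 -0.    0.03  0.01] sd [0.99 0.8  0.43 0.04 0.03 0.01]
```

Step 5 is met: latch up 29.8°, still light. I'll lower it back onto the deck and slide it down to the stop.

Emit:
play_rows:
  commands:
    - [[-0.1,0,0.6,0,0.6],[-0.1,0,0.9,0,0.6],[0,0,0.9,0,0.6],[0,0,0.4,0,0.6],[0,0,0.2,0,0.6]]

```text
time: 42.12
position: [0.5499, 0.2194, 0.0946]
tcp_rot: [3.14, -0.063, -0.004]
force: [0.3, -0.5, -1.5]
width: 0.626
finger_force: 29.5
```

```bash
cat >> h.py <<'E'
def deck(g):
    "points g in ramp frame"
    o=np.array([.5235,.2822,.025]); c,s=np.cos(np.pi/6),.5; ux=np.array([.999*c,-.045*c,s]); uy=np.array([.045,.999,0]); uz=np.cross(ux,uy)
    return (g-o)@np.stack([ux,uy,uz],1)
def rack(hue):
    a,d=grab_frame("side"); P=cloud("side",d); H=cv2.cvtColor(a,cv2.COLOR_RGB2HSV); h=H[...,0].astype(int)
    k=((h<8)|(h>172)) if hue=="red" else (abs(h-112)<12)
    m=k&(H[...,1]>100)&(d>0); q=deck(P[m]); q=q[(abs(q[:,2]-.076)<.02)&(abs(q[:,0]-.06)<.09)&(abs(q[:,1]+.061)<.05)]
    print("lid in deck frame: x",np.percentile(q[:,0],[1,50,99]).round(4),"y",np.percentile(q[:,1],[1,99]).round(4),"z",np.percentile(q[:,2],[5,50,95]).round(4)); return a
E
python3 - <<'E'
from h import *
st(); rack("blue"); lidr([.55,.22],"blue",.06)
E
```

```text
42.12 [0.5499 0.2194 0.0946] [ 3.14  -0.063 -0.004] F [ 0.33 -0.53 -1.46] T [0.02 0.06 0.03] w 0.626 ff 29.527879804372787
lid in deck frame: x [0.0076 0.0493 0.1051] y [-0.0877 -0.0329] z [0.0758 0.0793 0.0819]
slope x,y deg [29.7 -1.4] 751 1027 [0.487 0.192 0.096] [0.574 0.251 0.149]
```

Emit:
play_rows:
  commands:
    - [[-0.05,0,0.12,0,0.6],[-0.06,0,0.08,0,0.6],[-0.06,0,0.04,0,0.6],[0,0,0,0,0.6]]

```text
time: 42.55
position: [0.5464, 0.2202, 0.0909]
tcp_rot: [-3.141, 0.063, -0.001]
force: [0.4, -0.2, -1.1]
width: 0.623
finger_force: 29.6
```

Run:
```python
from h import *
st(); rack("blue"); lidr([.55,.22],"blue",.06)
```

```text
42.55 [0.5464 0.2202 0.0909] [-3.141e+00  6.300e-02 -1.000e-03] F [ 0.39 -0.24 -1.06] T [-0.01  0.08 -0.04] w 0.623 ff 29.556310325860977
lid in deck frame: x [0.0026 0.0438 0.1001] y [-0.0872 -0.0322] z [0.0742 0.078  0.0804]
slope x,y deg [29.7 -2.2] 766 1018 [0.484 0.193 0.092] [0.571 0.252 0.144]
```

Emit:
play_rows:
  commands:
    - [[0.02,0,0.06,0,0.6],[0,0,0.06,0,0.6],[0,0,0,0,0.6]]

```text
time: 42.9
position: [0.5473, 0.2203, 0.09]
tcp_rot: [3.14, -0.064, 0.002]
force: [-7.4, -3.4, 19.9]
width: 0.626
finger_force: 32.0
```

Run:
```python
from h import *
st(); rack("blue")
```

```text
42.9 [0.5473 0.2203 0.09  ] [ 3.14e+00 -6.40e-02  2.00e-03] F [-7.39 -3.45 19.89] T [-0.77  1.65 -0.04] w 0.626 ff 31.981352269649506
lid in deck frame: x [0.0028 0.0441 0.0999] y [-0.0867 -0.0319] z [0.073  0.0769 0.0794]
```

On the deck and about 3 mm from the stop. Releasing.

Emit:
play_rows:
  commands:
    - [[0,0,-0.05,0,0.6],[0,0,0,0,0.66],[0,0,0,0,0.72],[0,0,0,0,0.8],[0,0,0,0,0.85]]

```text
time: 43.37
position: [0.5471, 0.22, 0.0885]
tcp_rot: [3.141, -0.063, -0.0]
force: [1.2, 0.0, 0.2]
width: 0.846
finger_force: 0.0
```

Run:
```python
from h import *
st(); rack("blue"); lidr([.55,.22],"blue",.06)
```

```text
43.37 [0.5471 0.22   0.0885] [ 3.141 -0.063 -0.   ] F [1.23 0.02 0.18] T [-0.    0.04  0.01] w 0.846 ff 0.0
lid in deck frame: x [0.0018 0.0466 0.1001] y [-0.0959 -0.0318] z [0.073  0.0767 0.0793]
slope x,y deg [29.5 -1.4] 820 1107 [0.483 0.182 0.091] [0.585 0.252 0.151]
```

Emit:
play_rows:
  commands:
    - [[0,0,-0.4,0,0.85],[0,0,-0.8,0,0.85],[0,0,-1,0,0.9],[0,0,-1,0,1],[0,0,-1,0,1]]

```text
time: 43.88
position: [0.5469, 0.2202, 0.1955]
tcp_rot: [-3.141, 0.063, 0.0]
force: [0.6, 0.7, 0.2]
width: 0.996
finger_force: 0.0
```

Emit:
play_rows:
  commands:
    - [[-0.5,0,-1,0,1],[-1,0,-0.5,0,1],[-1,0,0,0,1],[-1,0,0,0,1],[0,0,0,0,1]]

```text
time: 44.3
position: [0.4555, 0.2247, 0.2325]
tcp_rot: [3.14, -0.057, 0.0]
force: [-0.2, 0.1, -0.5]
width: 1.005
finger_force: 0.0
```

Run:
```python
from h import *
st(); rack("blue"); lidr([.588,-.215],"red",.04)
```

```text
44.3 [0.4555 0.2247 0.2325] [ 3.14  -0.057  0.   ] F [-0.21  0.1  -0.47] T [0.02 0.04 0.06] w 1.005 ff 0.0
lid in deck frame: x [0.0021 0.0556 0.1212] y [-0.0869 -0.0315] z [0.0707 0.0767 0.0793]
slope x,y deg [-0.1  0. ] 356 495 [ 0.524 -0.251  0.075] [ 0.65  -0.179  0.081]
```

```bash
python3 -c "
from rig import *
print(sign_off())"
```

```text
the job is handed in; nothing more can be done
None
```

The job is handed in: the red tin (about 4.2 N, ball inside) stands upright in the tray, and the blue tin (about 1.6 N, empty) lies flush in the right rack bay, about 2 mm off the stop. Both were tipped about 30° each way; I don't know the judge's verdict, as sign-off returned none.

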